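Pin the bench vise into its receiver with a ball-lock pin

TASK

The small bench vise is drawn part-way out of its receiver: push it back in until its stop collar is home against the receiver's mouth. Then take the ball-lock pin from its notched rest and, keeping its button squeezed in, slide it from the robot's side through the receiver and the vise's tongue until its shoulder bears on the receiver, then let go so that the button springs out and the balls lock it. Go gently: ease the pin and the vise in without forcing or jamming them, and leave the other things on the bench where they are.

Things in the scene. Friction and masses are not known exactly. Their poses are not given: they have to be found in the camera images.
- receiver: The receiver's fixed base: dark plate 100 x 130 x 8 mm, riser and two straps (3 mm thick, 14 mm wide, centred at y = -34 and +28 mm, top 75 mm up) that clamp a grey square tube, 44 mm over its flats, 100 mm long, along y. Origin: on the bench below the tube's axis, which is 50 mm up. Its x runs across the tube, away from the robot: the way the pin goes in. The tube's mouth faces +y.
- hole_nominal (a point): Where the 13.5 mm cross hole of the tube would be if the tube were centred in its straps: on its near (-x) outer face, 22 mm before the axis, 50 mm up; axes as the receiver's. The tube may be clamped up to 10 mm off along y, either way, so the hole is truly that far off; x and z are true. Through 5 mm tube wall, 5 mm tongue wall, hollow tongue, the same again; 44 mm in all, then open air.
- vise_side (a point): Middle of the flat side (30 x 30 mm) of the vise's fixed jaw that faces +y, 130 mm above the bench: push here, towards -y; axes as the receiver's. Nothing of the vise reaches more than 4 mm further out. The tongue slides stiffly (about 5 N), drawn out 26 to 42 mm at the start. Home, its 50 mm square stop collar on the tube's mouth, this point is about 158 to 160 mm towards +y from the tube's true hole.
- pin_grip (a point): The loose ball-lock pin (about 0.15 kg), level in its rest, axis 50 mm above the bench; this point is on its axis, midway along the handle. x runs along the pin to its nose. Pinch it from above along its own axis: one finger on the button's face, the other on the nose-side face of the flange (26 mm apart, 21 mm when pressed). Keep fingertips 8 to 12 mm above the axis, clear of the neck.
- pin_flange (a point): On the axis at the nose-side face of the pin's black finger flange (44 mm diameter, 5 mm thick, a 34 mm barrel 12 mm long behind it), 12 mm ahead of pin_grip. In front of it the 12 mm neck, 34 mm long, leaves room for a finger between flange and shoulder. The button's face is 26 mm behind this point (21 mm when pressed).
- pin_shoulder (a point): On the pin's axis at the nose-side face of its shoulder (20 mm diameter, 4 mm thick), 50 mm ahead of pin_grip; the face that bears on the receiver. x along the pin to the nose.
- pin_tip (a point): End of the pin's nose, on the axis, 60 mm ahead of the shoulder. Shank 12 mm diameter; the last 5 mm taper to 7 mm, which draws the vise's tongue the last 2 mm into line. Two balls, one each side, 48.5 mm ahead of the shoulder, stand out about 2.4 mm each when the button is out (too wide for the hole) and are flush when it is in.
- pin_button (a joint): How far the pin's 30 mm aluminium push button is pressed into the handle: 0 out (balls out), 0.005 fully in (balls in). Springs out by itself; about 5 N starts it, 11 N holds it fully in.
- stow: The pin's rest: a fixed dark steel base plate (120 x 50 x 6 mm) with two 6 mm thick uprights, each with a 15 mm wide notch open at the top, that carry the pin by shank and neck; uprights 52 mm high. Origin: on the bench below the pin's shoulder; x along the pin to its nose. Lift the pin straight up.
- jar: Bystander: glass jar, 68 mm diameter, 85 mm high; origin under its middle.
- wrench: Bystander: open-ended wrench, 170 mm long, lying on the bench along its x.
- plate: Bystander: iron weight plate, 120 mm diameter, 19 mm high, lying flat; origin under its middle.
- hitch_pin: Bystander: plain bent hitch pin, 13 mm bar about 110 mm long, lying on the bench. Not the pin for this job.
Mind the look-alikes: they are no part of the job. Leave any blue, orange or yellow look-alike of the part that bears pin_grip alone.

How it is judged:
On the way, in this order (a step that is already met when the one before it is completed fails the run):
1. the vise is pushed back in (y of vise_side in the frame of receiver below 0.1735 m), for 0.1 s.
2. the pin passes through the tube's near wall with its button held in (value of joint pin_button above 0.0035 m and x of pin_tip in the frame of hole_nominal between 0.02 and 0.062 m and y of pin_tip in the frame of hole_nominal between -0.014 and 0.014 m and z of pin_tip in the frame of hole_nominal between -0.005 and 0.005 m), for 0.1 s.
At the end, for the whole second after the job is handed in: The vise is home (its side within 14 mm of 160 mm from the base's middle), the pin is through tube and tongue, level with the hole (within 0.08 rad and 4 mm in height), its shoulder within 3 mm of the tube's near face, and its button has sprung out (under 1.2 mm), so that the balls lock (x of pin_shoulder in the frame of hole_nominal between -0.003 and 0.0015 m and y of pin_shoulder in the frame of hole_nominal between -0.014 and 0.014 m and z of pin_shoulder in the frame of hole_nominal between -0.004 and 0.004 m and angle between the x axis of pin_shoulder and the x axis of receiver, either way round below 0.08 rad and value of joint pin_button below 0.0012 m and y of vise_side in the frame of receiver between 0.146 and 0.174 m); the robot touches nothing.
It fails at once if the pin, the vise or the receiver is forced: more than 40 N between the pin and the receiver with its vise (contact force between pin and receiver above 40 N).
It fails at once if the vise or receiver is shoved with more than 40 N by the robot (contact force between any of the fingers, the arm and receiver above 40 N).
It fails at once if another thing on the bench is disturbed (distance of any of jar, wrench, plate, hitch_pin from where it was at the start of the episode above 0.02 m).
It also fails if it takes over 64 s, if anything falls off the work surface, if the arm or the gripper's body presses on something with over 40 N, if the wrist force passes 120 N, or if a joint passes its speed limit or range.

ROBOT

A 7-joint arm with a two-finger parallel gripper is mounted at the origin on the work surface. World frame = base frame: x ahead of the robot, y to its left, z up, the work surface at z = 0. Lengths are in m, angles in rad, forces in N, time in s.
With the tool pointing down it reaches from about 0.425 to 0.95 m from the base axis. Payload 4.7 kg.
Tool frame: the origin (TCP) lies at the very end of the fingers, on their centre line; the grasp point (between the pads) lies 19 mm behind it (robot.grasp_offset is the distance from the TCP to the grasp point, in m); z points along the fingers, x is the direction in which the jaws open and shut, and the axes are right-handed (so a half turn about z gives the same grasp; the last joint's range is limited). The gripper opens to 87 mm and grips with 3 to 60 N. Pads are 19 mm wide; open, the fingers measure 117 mm over their backs; the gripper's body (75 mm by 190 mm) begins 51 mm behind the grasp point.
Start: joints at [-1.131, 0.469, -0.049, 1.532, 0.024, 1.141, -0.082], TCP at [0.305, 0.602, 0.199] pointing down, gripper open.
Joint ranges: [-2.59, 2.59], [-0.33, 1.99], [-1.39, 1.29], [0.1, 2.45], [-1.04, 4.18], [0.21, 1.99], [-2.66, 2.66]. Speed limits (rad/s): [2.57, 2.57, 3.14, 3.14, 3.14, 3.14, 3.14].

INTERFACE

Orientations are given as a unit quaternion [x, y, z, w].
In Python, from bench import robot gives the robot as it stands.
- The arm moves only by the tool servo_tool, never from a script. Its argument "rows" is a list of rows, each an object with "linear": the shift along the tool's x, y, z in mm, a list of three; "delta_rot": the turn, a rotation vector about the tool's x, y, z in rad, a list of three. In form: [{"linear": [dx, dy, dz], "delta_rot": [wx, wy, wz]}, ...]. A call has 1 to 20 rows; each row is the pose to reach, as a shift and turn from the pose measured when the call began, along the tool's axes at that moment; what a row does not reach only later rows make up. A row lasts 1/10 s, in which the tool goes at most 50 mm and 8.59 degrees, less where a joint would pass 70% of its speed; a pose out of reach is approached as far as the arm can. A call with a gripper value outside its range is refused whole. "claw" is the finger opening in mm, from 0 to 87, set as the call begins (left out, the last holds). The fingers move at their own pace and stop on an object; "force" is the grip in N (left out, the last holds). Time passes only in rows, so rows that repeat a pose let the fingers close. It gives the time, the measured TCP pose, the force and the opening at its end, in the units of the state.
- robot.get_state(): the state, without advancing time (a new reading comes with each control period).
- robot.get_image(name): name is "scene" or "top" or "wrist"; returns a dict with "color" (420x560x3 uint8, red, green, blue), "fx", "fy", "cx", "cy" (pixels), "k1" (the pictures are not rectified: a ray, as slopes to the right and down, at radius r is drawn at 1 + k1 r^2 times it, then the intrinsics apply), "T" (4x4, takes a point from camera to world coordinates). Camera axes: x right, y down, z forward; pixel columns grow to the right and rows downward; lengths in m; the calibration is good to about 2 mm. A picture is of the moment at which its call begins. There is no depth.
- robot.sign_off(): hands the job in, once; it reports no verdict.
Trained networks look in the newest picture that a camera, given by its name, has taken for a name from the list of things; names that differ only in an ending like _2 or _b are one class to them, and where a whole thing is asked for, a point or a joint stands for the part that bears it (a point fixed in the world has none). Each returns a list of dicts, best first, with "conf" (0 to 1); they miss things now and then, are a little off and sometimes report something else, mostly with a low value. They report only what shows in the picture. A call takes as long as a camera call. They do not tell look-alikes from the thing itself.
- robot.find_in(name, camera): "position" ([column, row] in pixels, amid what is visible of it).
- robot.landmark_of(name, camera): "position" ([column, row] in pixels: a listed point, or the origin of a listed thing).
The state is a dict: "clock": time; "qpos": joint angles; "joint_vel": joint speeds; "joint_torque": joint torques, N m; "ee_pos": TCP position; "ee_rot": TCP orientation; "force": force on the tool from outside, world axes, zero at the start; "torque": the same for the moment, N m; "gripper_width": opening from 0.0 (shut) to 1.0 (fully open).
Only numpy, scipy, OpenCV 4.12 (cv2) and the standard library are available. Lean on these libraries where they do the work, as an engineer would, in place of code of your own. Each camera call takes 0.05 s, during which the arm holds its last target.

## Working session

There is one attempt and no reset: what is moved stays moved. The work goes in short steps, Python scripts to look and compute and a tool call to move; the robot and the scene stay as the last step left them, time stands still between calls to the robot, and variables do not carry over. Pictures are saved under pics/ and viewed, and the job is handed in when it is done.

Besides the shell and the picture viewer there is one more tool, called after "Emit:" by a JSON object that holds its "op" and its "data". servo_tool: Moves the arm, as the interface text tells. Its arguments: {"type":"object","properties":{"rows":{"type":"array","items":{"type":"object","properties":{"linear":{"type":"array","items":{"type":"number"}},"delta_rot":{"type":"array","items":{"type":"number"}}}}},"claw":{"type":"number"},"force":{"type":"number"}},"required":["rows"]}

```bash
ls; mkdir -p pics
cat > h.py <<'E'
import numpy as np, cv2
from bench import robot
def save(cam,fn):
    im=robot.get_image(cam); cv2.imwrite('pics/'+fn,im['color'][:,:,::-1]); return im
def ray(im,p):
    u=np.array([(p[0]-im['cx'])/im['fx'],(p[1]-im['cy'])/im['fy']]); v=u.copy()
    for _ in range(20): v=u/(1+im['k1']*(v@v))
    T=np.array(im['T']); d=T[:3,:3]@np.array([v[0],v[1],1]); return T[:3,3],d/np.linalg.norm(d)
def atz(im,p,z):
    o,d=ray(im,p); return o+d*(z-o[2])/d[2]
def tri(l):
    A=np.zeros((3,3));b=np.zeros(3)
    for im,p in l:
        o,d=ray(im,p);M=np.eye(3)-np.outer(d,d);A+=M;b+=M@o
    x=np.linalg.solve(A,b)
    return x,[np.linalg.norm((np.eye(3)-np.outer(ray(im,p)[1],ray(im,p)[1]))@(x-ray(im,p)[0])) for im,p in l]
def proj(im,X):
    T=np.linalg.inv(np.array(im['T']));c=T[:3,:3]@np.array(X)+T[:3,3];s=c[:2]/c[2];s=s*(1+im['k1']*(s@s))
    return np.array([s[0]*im['fx']+im['cx'],s[1]*im['fy']+im['cy']])
E
python3 - <<'E'
from h import *
import json
s=robot.get_state();print(s)
for c in ['scene','top','wrist']:
    im=save(c,c+'0.png');print(c,im['T'],im['fx'],im['k1'])
    for n in ['receiver','hole_nominal','vise_side','pin_grip','pin_flange','pin_shoulder','pin_tip','stow','jar','wrench','plate','hitch_pin']:
        print(n,[(np.round(d['position']).tolist(),round(d['conf'],2)) for d in robot.landmark_of(n,c)])
E
```

```text
pics
{'clock': 0.0, 'qpos': array([-1.13088959,  0.46946152, -0.04864142,  1.53370457,  0.0241351 ,
        1.14098097, -0.08232092]), 'joint_vel': array([-0.00060927,  0.00075376,  0.00068876,  0.00039609, -0.00299057,
        0.00041344,  0.0021384 ]), 'joint_torque': array([-9.62411991e-05, -5.07986391e+01, -8.07018089e-02, -2.36166000e+01,
       -6.13130769e-02,  3.79695918e-02,  1.82756198e-04]), 'ee_pos': array([0.3046628 , 0.60160522, 0.19758159]), 'ee_rot': array([ 8.51986166e-01,  5.23563373e-01, -8.15585269e-04,  5.49770064e-04]), 'force': array([-0.59724612, -0.03952643,  0.32730936]), 'torque': array([ 0.03344223, -0.03086901, -0.02111983]), 'gripper_width': 1.0027710304543156}
scene [[ 0.46870784  0.74152088 -0.48006223  0.99302204]
 [ 0.88331995 -0.38871775  0.26200073 -0.26377519]
 [ 0.0076703  -0.54685034 -0.83719524  0.86934795]
 [ 0.          0.          0.          1.        ]] 390.3526624236194 0.026366748519351134
receiver [([286.0, 259.0], 0.82)]
hole_nominal [([283.0, 243.0], 0.92)]
vise_side [([370.0, 210.0], 0.98)]
pin_grip [([121.0, 223.0], 0.92), ([164.0, 
[... 1451 characters left out ...]
, 157.0], 0.8), ([358.0, 266.0], 0.68), ([364.0, 190.0], 0.59)]
stow [([369.0, 213.0], 0.9)]
jar [([420.0, 226.0], 0.56)]
wrench [([176.0, 257.0], 0.62)]
plate [([254.0, 250.0], 0.89), ([284.0, 194.0], 0.41)]
hitch_pin [([133.0, 225.0], 0.72)]
wrist [[ 4.51840809e-01  8.57730468e-01  2.45231171e-01  2.37946423e-01]
 [ 8.92098555e-01 -4.34503768e-01 -1.23962267e-01  6.36719920e-01]
 [ 2.27654498e-04  2.74781585e-01 -9.61506645e-01  3.83767028e-01]
 [ 0.00000000e+00  0.00000000e+00  0.00000000e+00  1.00000000e+00]] 298.00059404082435 -0.022304072486289777
receiver []
hole_nominal []
vise_side []
pin_grip []
pin_flange []
pin_shoulder []
pin_tip []
stow []
jar []
wrench []
plate []
hitch_pin []
```

View pics/scene0.png

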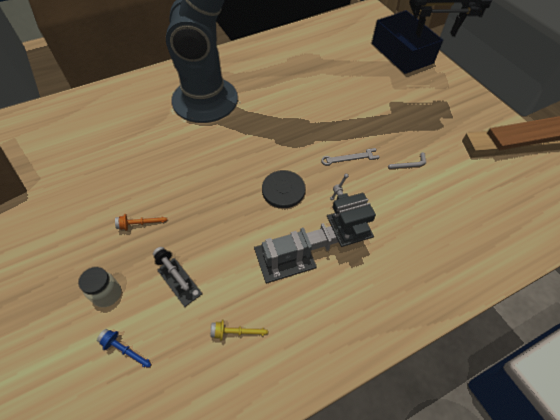

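View pics/top0.png

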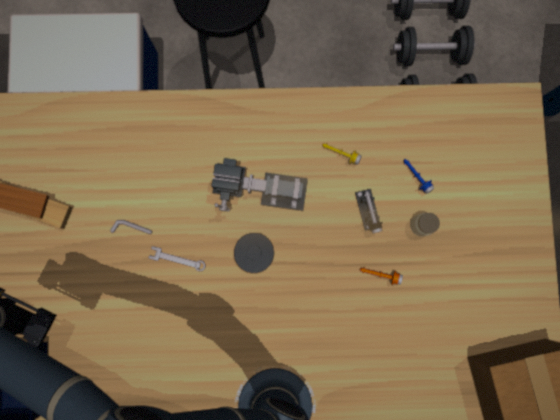

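Run:
```python
import cv2,numpy as np
a=cv2.imread('pics/scene0.png')[200:390,90:290];b=cv2.imread('pics/top0.png')[120:320,300:480]
cv2.imwrite('pics/c0.png',np.hstack([cv2.resize(a,(421,400),interpolation=2),cv2.resize(b,(360,400),interpolation=2)]))
```

```text
(no output)
```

View pics/c0.png

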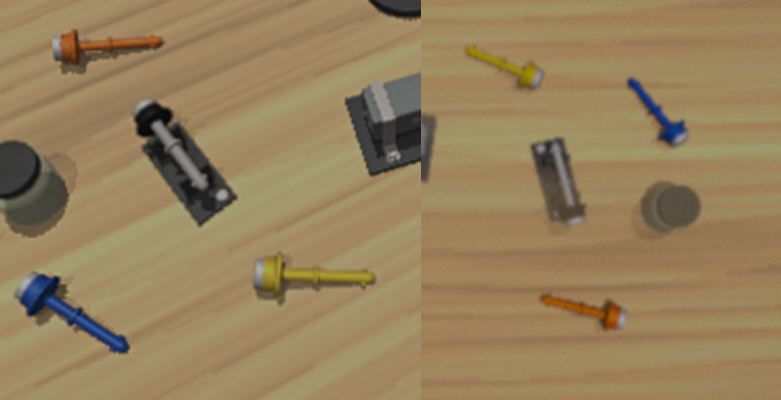

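The real pin is the steel one in the dark rest: scene (164,255)→(186,290), top (376,225)→(364,190). The orange (121,223), blue (110,338) and yellow (219,328) ones in the scene view are look-alikes. The receiver with the vise is at scene (286,259), with the vise on its +y side.

Run:
```python
from h import *
s=robot.get_image('scene');t=robot.get_image('top')
print(robot.get_state()['clock'])
for n,a,b in [('grip',(164,255),(376,225)),('flange',(165,261),(374,224)),('shoulder',(173,272),(369,209)),('tip',(186,290),(364,190)),('vise_side',(370,210),(215,167))]:
    x,r=tri([(s,a),(t,b)]);print(n,x.round(4),np.round(r,4))
for n,a,b,z in [('hole',(283,243),(284,197),.05),('rec',(286,259),(286,194),0),('jar',(107,293),(420,226),0),('plate',(284,189),(254,250),0.01),('grip',(164,255),(376,225),.05),('tip',(186,290),(364,190),.05)]:
    print(n,atz(s,a,z).round(4),atz(t,b,z).round(4))
```

```text
2.05
grip [ 0.5116 -0.3027  0.0563] [0.005 0.005]
flange [ 0.5159 -0.3041  0.0347] [0.0024 0.0024]
shoulder [ 0.5585 -0.2929  0.0461] [0.0015 0.0015]
tip [ 0.6144 -0.2812  0.0485] [0.0025 0.0025]
vise_side [0.6726 0.1458 0.1465] [0.0006 0.0006]
hole [ 0.6106 -0.0384  0.05  ] [ 0.5993 -0.0435  0.05  ]
rec [ 0.6299 -0.0393  0.    ] [ 0.6154 -0.0511  0.    ]
jar [ 0.5126 -0.4481  0.    ] [ 0.509  -0.4519  0.    ]
plate [0.4463 0.0545 0.01  ] [0.4484 0.0484 0.01  ]
grip [ 0.5096 -0.2981  0.05  ] [ 0.511 -0.309  0.05 ]
tip [ 0.6142 -0.2835  0.05  ] [ 0.6147 -0.2785  0.05  ]
```

```bash
cat >> h.py <<'E'
from scipy.spatial.transform import Rotation as R
def down(yaw):  # tool x along world yaw, z down
    c,s=np.cos(yaw),np.sin(yaw); return R.from_matrix(np.array([[c,s,0],[s,-c,0],[0,0,-1]]))
def move(pos,rot):
    s=robot.get_state();r0=R.from_quat(s['ee_rot'])
    print('lin',(r0.inv().apply(np.array(pos)-s['ee_pos'])*1000).round(1),'rot',(r0.inv()*rot).as_rotvec().round(4),'clk',s['clock'])
E
python3 - <<'E'
from h import *
move([.6,.15,.36],down(0))
E
```

```text
lin [-270.1  467.5 -161.4] rot [-1.000e-04 -0.000e+00  1.102e+00] clk 2.05
```

Emit:
{"op": "servo_tool", "data": {"rows": [{"linear":[-20,30,-80],"delta_rot":[0,0,0.1]},{"linear":[-270,467,-161],"delta_rot":[0,0,1.102]},{"linear":[-270,467,-161],"delta_rot":[0,0,1.102]},{"linear":[-270,467,-161],"delta_rot":[0,0,1.102]},{"linear":[-270,467,-161],"delta_rot":[0,0,1.102]},{"linear":[-270,467,-161],"delta_rot":[0,0,1.102]},{"linear":[-270,467,-161],"delta_rot":[0,0,1.102]},{"linear":[-270,467,-161],"delta_rot":[0,0,1.102]},{"linear":[-270,467,-161],"delta_rot":[0,0,1.102]},{"linear":[-270,467,-161],"delta_rot":[0,0,1.102]},{"linear":[-270,467,-161],"delta_rot":[0,0,1.102]},{"linear":[-270,467,-161],"delta_rot":[0,0,1.102]},{"linear":[-270,467,-161],"delta_rot":[0,0,1.102]},{"linear":[-270,467,-161],"delta_rot":[0,0,1.102]}], "claw": 0}}

```text
clock: 3.45
ee_pos: [0.5997, 0.1499, 0.3596]
ee_rot: [1.0, -0.001, -0.0, -0.0]
force: [-0.7, 0.9, -0.2]
gripper_width: 0.008
```

Run:
```python
from h import *
im=save('wrist','w1.png');print(im['T'].round(3))
for n in ['receiver','hole_nominal','vise_side']:
        print(n,[(np.round(d['position'],1).tolist(),round(d['conf'],2)) for d in robot.landmark_of(n,'wrist')])
print(robot.get_state()['clock'])
```

```text
[[ 1.    -0.001 -0.     0.6  ]
 [-0.001 -0.962 -0.274  0.226]
 [-0.     0.274 -0.962  0.545]
 [ 0.     0.     0.     1.   ]]
receiver []
hole_nominal []
vise_side [([330.4, 183.8], 0.91)]
3.65
```

View pics/w1.png

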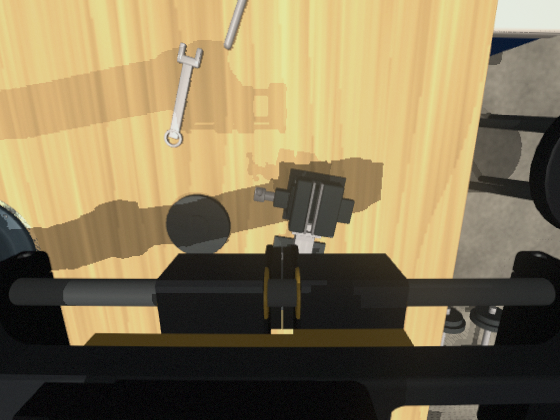

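Emit:
{"op": "servo_tool", "data": {"rows": [{"linear":[0,250,0],"delta_rot":[0,0,0]},{"linear":[0,250,0],"delta_rot":[0,0,0]},{"linear":[0,250,0],"delta_rot":[0,0,0]},{"linear":[0,250,0],"delta_rot":[0,0,0]},{"linear":[0,250,0],"delta_rot":[0,0,0]},{"linear":[0,250,0],"delta_rot":[0,0,0]},{"linear":[0,250,0],"delta_rot":[0,0,0]}]}}

```text
clock: 4.35
ee_pos: [0.5993, -0.0979, 0.3591]
ee_rot: [1.0, 0.001, -0.0, -0.001]
force: [-0.4, 1.6, 0.2]
gripper_width: 0.01
```

Run:
```python
from h import *
import pickle
im=save('wrist','w2.png');pickle.dump(im,open('w2.pkl','wb'))
for n in ['receiver','hole_nominal','vise_side','stow']:
        print(n,[(np.round(d['position'],1).tolist(),round(d['conf'],2)) for d in robot.landmark_of(n,'wrist')])
print(robot.get_state()['clock'])
```

```text
receiver [([295.5, 142.9], 0.85)]
hole_nominal [([284.9, 142.1], 0.7)]
vise_side []
stow []
4.6
```

View pics/w2.png

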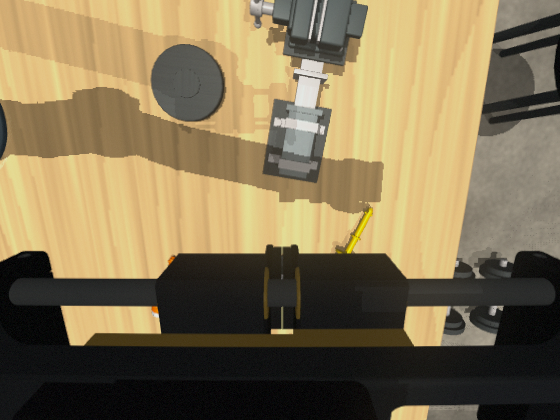

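Emit:
{"op": "servo_tool", "data": {"rows": [{"linear":[0,250,0],"delta_rot":[0,0,0]},{"linear":[0,250,0],"delta_rot":[0,0,0]},{"linear":[0,250,0],"delta_rot":[0,0,0]},{"linear":[0,250,0],"delta_rot":[0,0,0]},{"linear":[0,250,0],"delta_rot":[0,0,0]},{"linear":[0,250,0],"delta_rot":[0,0,0]},{"linear":[0,250,0],"delta_rot":[0,0,0]}]}}

```text
clock: 5.3
ee_pos: [0.6015, -0.3457, 0.358]
ee_rot: [1.0, 0.003, -0.001, -0.001]
force: [1.8, 0.8, -1.0]
gripper_width: 0.006
```

Run:
```python
from h import *
import pickle
im=save('wrist','w3.png');pickle.dump(im,open('w3.pkl','wb'))
for n in ['pin_grip','pin_flange','pin_shoulder','pin_tip','stow','receiver']:
        print(n,[(np.round(d['position'],1).tolist(),round(d['conf'],2),atz(im,d['position'],.05).round(4)) for d in robot.landmark_of(n,'wrist')])
print(robot.get_state()['clock'])
```

```text
pin_grip [([346.9, 122.4], 0.94, array([ 0.7041, -0.2573,  0.05  ])), ([293.5, 241.8], 0.9, array([ 0.6227, -0.4597,  0.05  ])), ([146.3, 185.4], 0.69, array([ 0.3734, -0.3602,  0.05  ])), ([221.6, 153.3], 0.56, array([ 0.5031, -0.3067,  0.05  ]))]
pin_flange [([354.3, 121.1], 0.97, array([ 0.7157, -0.2553,  0.05  ])), ([141.1, 179.0], 0.69, array([ 0.3659, -0.3494,  0.05  ])), ([301.7, 240.6], 0.63, array([ 0.6371, -0.4573,  0.05  ])), ([229.4, 151.9], 0.62, array([ 0.5159, -0.3045,  0.05  ]))]
pin_shoulder [([366.1, 97.2], 0.98, array([ 0.7316, -0.2195,  0.05  ])), ([150.2, 157.3], 0.89, array([ 0.3853, -0.3135,  0.05  ])), ([312.5, 226.4], 0.77, array([ 0.6553, -0.4309,  0.05  ])), ([254.2, 149.0], 0.58, array([ 0.5564, -0.2996,  0.05  ])), ([287.5, 138.1], 0.33, array([ 0.6102, -0.2822,  0.05  ]))]
pin_tip [([342.8, 208.4], 0.96, array([ 0.7061, -0.3982,  0.05  ])), ([288.5, 138.5], 0.93, array([ 0.6118, -0.2828,  0.05  ])), ([157.3, 122.1], 0.64, array([ 0.4028, -0.2582,  0.05  ])), ([384.9, 63.0], 0.61, array([ 0.7564, -0.1705,  0.05  ])), ([217.6, 154.5], 0.48, array([ 0.4965, -0.3087,  0.05  ]))]
stow [([252.9, 144.7], 0.84, array([ 0.5544, -0.2929,  0.05  ]))]
receiver []
5.65
```

View pics/w3.png

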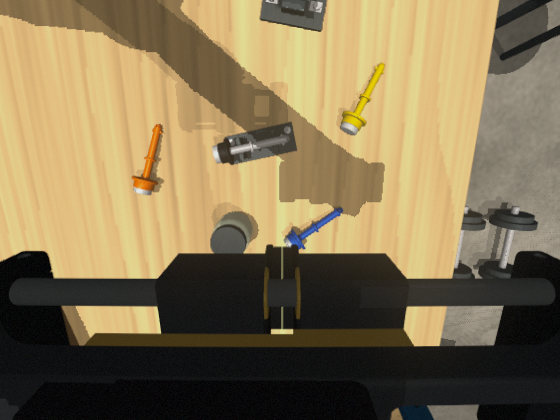

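Run:
```python
import cv2,numpy as np
b=cv2.imread('pics/w2.png')[0:200,240:380]
cv2.imwrite('pics/c2.png',cv2.resize(b,(560,800),interpolation=2)[200:])
b=cv2.imread('pics/w3.png')[110:170,200:310]
cv2.imwrite('pics/c3.png',cv2.resize(b,None,fx=7,fy=7,interpolation=2))
```

```text
(no output)
```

View pics/c2.png

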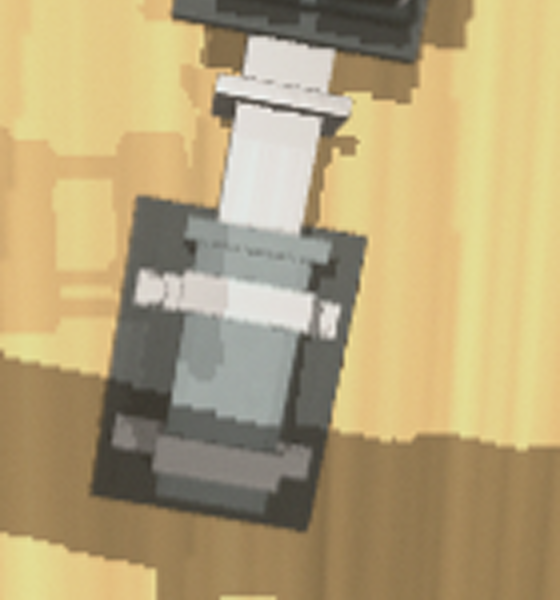

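View pics/c3.png

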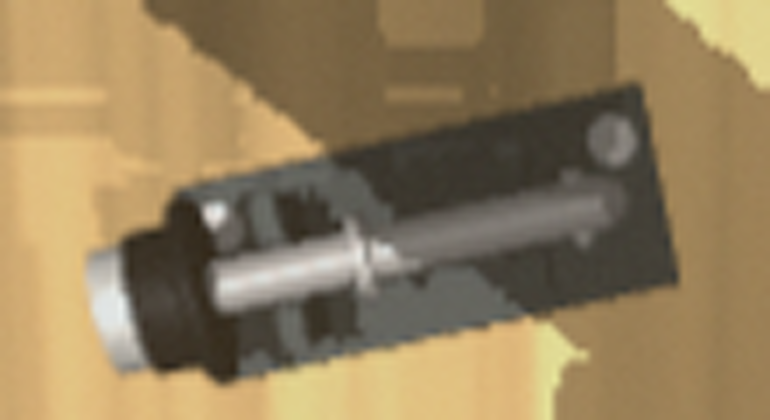

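```bash
cat > rec.py <<'E'
from h import *
import pickle
from scipy.optimize import least_squares
im=pickle.load(open('w2.pkl','rb'))
f=lambda x,y:(240+x/4,50+y/4)
c=[atz(im,f(*p),.008)[:2] for p in [(137,197),(366,237),(92,494),(307,529)]]
m=np.array([[-.05,.065],[.05,.065],[-.05,-.065],[.05,-.065]])
def res(p):
    C,S=np.cos(p[2]),np.sin(p[2]);return ((m@np.array([[C,S],[-S,C]])+p[:2])-c).ravel()
r=least_squares(res,[.62,-.04,-.1]);rec=r.x
E
python3 - <<'E'
from rec import *
print(rec,(r.fun*1000).round(1))
def loc(p,z):
    w=atz(im,f(*p),z)[:2]-rec[:2];C,S=np.cos(rec[2]),np.sin(rec[2]);return (np.array([[C,S],[-S,C]])@w*1000).round(1)
print('strapF',loc((255,282),.075),loc((250,325),.075),'strapR',loc((225,444),.075),loc((215,484),.075))
print('rear top',loc((212,510),.072),loc((212,500),.072),'front flange',loc((258,230),.072),loc((190,217),.072),loc((330,240),.072))
print('collar far/near', loc((285,85),.075),loc((282,105),.075))
# pin
im3=pickle.load(open('w3.pkl','rb'))
g=lambda x,y:(200+x/7,110+y/7)
for n,p in [('tip',(625,203)),('shoulder',(365,255)),('flangefront',(215,283)),('neckstart',(215,290)),('button',(108,312))]: print(n,atz(im3,g(*p),.05).round(4))
c3=[atz(im3,g(*p),.006)[:2] for p in [(640,85),(678,283)]];print(c3, np.degrees(np.arctan2(*(c3[0]-c3[1])[::-1]))-90)
E
```

```text
[ 0.62473452 -0.04251148 -0.16317133] [-0.5  1.5  0.7  1.  -0.8 -1.   0.6 -1.6]
strapF [ 1.9 35.2] [ 2.9 19.5] strapR [  1.5 -26.1] [  0.4 -42.1]
rear top [  1.2 -52.8] [  0.5 -48.9] front flange [-0.2 53.8] [-26.1  54.2] [27.1 54.8]
collar far/near [1.000e-01 1.042e+02] [ 0.3 97.4]
tip [ 0.6131 -0.2836  0.05  ]
shoulder [ 0.5531 -0.2956  0.05  ]
flangefront [ 0.5182 -0.3021  0.05  ]
neckstart [ 0.5181 -0.3037  0.05  ]
button [ 0.4929 -0.3088  0.05  ]
[array([ 0.61741763, -0.25647282]), array([ 0.62769533, -0.30432557])] 12.121696640824467
```

Run:
```python
from rec import *
T=np.array([[1,-.001,0,.6],[-.001,-.962,-.274,.226],[0,.274,-.962,.545],[0,0,0,1]])
i1=dict(im);i1['T']=T
w=atz(i1,(330.4,183.8),.13);print(w)
C,S=np.cos(rec[2]),np.sin(rec[2]);print(np.array([[C,S],[-S,C]])@(w[:2]-rec[:2]))
def wl(x,y): return rec[:2]+np.array([C*x-S*y,S*x+C*y])
print(wl(.015,.195),wl(.015,.24))
p=wl(.015,.24)
move([*p,.30],down(rec[2]))
```

```text
[0.66865378 0.15308594 0.13      ]
[0.01156143 0.20013392]
[0.67121268 0.14746162] [0.67852285 0.19186389]
lin [  81.3 -535.    59.7] rot [-0.0014  0.0008  0.1724] clk 5.65
```

Emit:
{"op": "servo_tool", "data": {"rows": [{"linear":[81,-535,10],"delta_rot":[0,0,0.172]},{"linear":[81,-535,20],"delta_rot":[0,0,0.172]},{"linear":[81,-535,40],"delta_rot":[0,0,0.172]},{"linear":[81,-535,60],"delta_rot":[0,0,0.172]},{"linear":[81,-535,60],"delta_rot":[0,0,0.172]},{"linear":[81,-535,60],"delta_rot":[0,0,0.172]},{"linear":[81,-535,60],"delta_rot":[0,0,0.172]},{"linear":[81,-535,60],"delta_rot":[0,0,0.172]},{"linear":[81,-535,60],"delta_rot":[0,0,0.172]},{"linear":[81,-535,60],"delta_rot":[0,0,0.172]},{"linear":[81,-535,60],"delta_rot":[0,0,0.172]},{"linear":[81,-535,110],"delta_rot":[0,0,0.172]},{"linear":[81,-535,160],"delta_rot":[0,0,0.172]},{"linear":[81,-535,210],"delta_rot":[0,0,0.172]},{"linear":[81,-535,238],"delta_rot":[0,0,0.172]},{"linear":[81,-535,238],"delta_rot":[0,0,0.172]}]}}

```text
clock: 7.25
ee_pos: [0.6741, 0.1924, 0.1165]
ee_rot: [0.997, -0.081, -0.005, 0.001]
force: [-0.7, 0.6, 0.3]
gripper_width: 0.005
```

Run:
```python
from h import *
s=robot.get_state();print(s['ee_pos'],s['force'],s['clock'],R.from_quat(s['ee_rot']).as_matrix().round(3))
im=save('scene','s2.png')
b=cv2.imread('pics/s2.png')[100:300,230:450]
cv2.imwrite('pics/c4.png',cv2.resize(b,None,fx=3,fy=3,interpolation=2))
```

```text
[0.67414783 0.19239994 0.1165392 ] [-0.6703399   0.58723706  0.2688932 ] 7.25 [[ 0.987 -0.161 -0.01 ]
 [-0.161 -0.987 -0.001]
 [-0.01   0.003 -1.   ]]
```

View pics/c4.png

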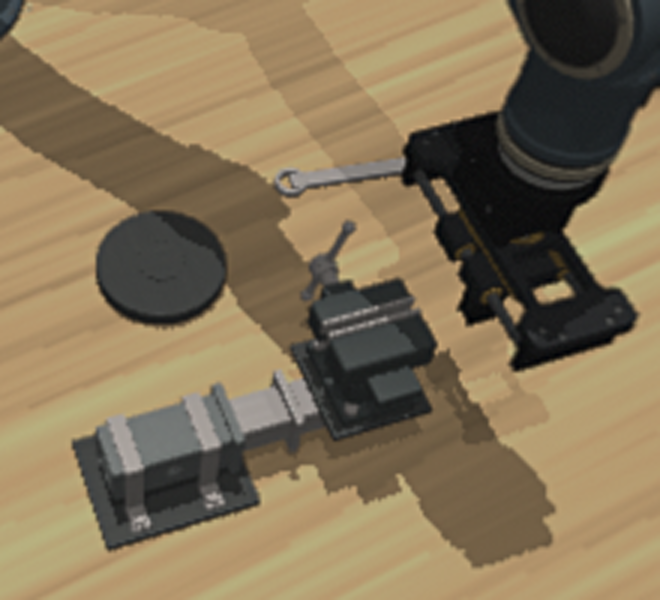

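Run:
```python
import cv2,numpy as np
b=cv2.imread('pics/w1.png')[155:265,235:365]
a=cv2.imread('pics/scene0.png')[165:255,300:390]
cv2.imwrite('pics/c5.png',np.hstack([cv2.resize(b,(390,330),interpolation=2),cv2.resize(a,(330,330),interpolation=2)]))
```

```text
(no output)
```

View pics/c5.png

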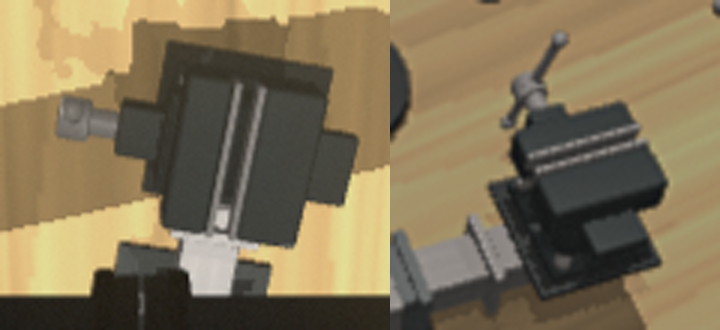

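Run:
```python
from rec import *
T=np.array([[1,-.001,0,.6],[-.001,-.962,-.274,.226],[0,.274,-.962,.545],[0,0,0,1]])
i1=dict(im);i1['T']=T
s=robot.get_image('scene')
print(tri([(i1,(258,194)),(s,(346.9,175.1))]))
# jaw +y side edge: w1 far edge (178,75)-(325,95) crop
C,S=np.cos(rec[2]),np.sin(rec[2])
for p in [(190,77),(238,83),(265,86),(323,93)]:
    w=atz(i1,(235+p[0]/3,155+p[1]/3),.145);print(w.round(4),(np.array([[C,S],[-S,C]])@(w[:2]-rec[:2])).round(4))
```

```text
(array([0.57102831, 0.14612234, 0.15879388]), [np.float64(0.0026593798674949174), np.float64(0.0026593798674949573)])
[0.6226 0.16   0.145 ] [-0.035   0.1995]
[0.6443 0.1573 0.145 ] [-0.0131  0.2003]
[0.6566 0.1559 0.145 ] [-0.0008  0.201 ]
[0.683  0.1527 0.145 ] [0.0258 0.2021]
```

Emit:
{"op": "servo_tool", "data": {"rows": [{"linear":[0,8,-4],"delta_rot":[0,0,0]},{"linear":[0,16,-4],"delta_rot":[0,0,0]},{"linear":[0,22,-4],"delta_rot":[0,0,0]},{"linear":[0,26,-4],"delta_rot":[0,0,0]},{"linear":[0,30,-4],"delta_rot":[0,0,0]},{"linear":[0,34,-4],"delta_rot":[0,0,0]},{"linear":[0,38,-4],"delta_rot":[0,0,0]},{"linear":[0,42,-4],"delta_rot":[0,0,0]}]}}

```text
clock: 8.15
ee_pos: [0.6717, 0.1511, 0.1264]
ee_rot: [0.997, -0.081, -0.0, -0.001]
force: [0.9, -0.9, 0.2]
gripper_width: 0.009
```

Emit:
{"op": "servo_tool", "data": {"rows": [{"linear":[0,4,2],"delta_rot":[0,0,0]},{"linear":[0,7,3],"delta_rot":[0,0,0]},{"linear":[0,10,3],"delta_rot":[0,0,0]}]}}

```text
clock: 8.45
ee_pos: [0.6698, 0.1409, 0.123]
ee_rot: [0.997, -0.081, -0.0, -0.001]
force: [0.2, -0.7, 0.9]
gripper_width: 0.003
```

Run:
```python
from h import *
import pickle
im=save('wrist','w4.png');im=save('scene','s4.png')
a=cv2.imread('pics/w4.png')[150:300,200:380]
b=cv2.imread('pics/s4.png')[100:290,240:440]
cv2.imwrite('pics/c6.png',np.hstack([cv2.resize(a,(420,350),interpolation=2),cv2.resize(b,(368,350),interpolation=2)]))
```

```text
(no output)
```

View pics/c6.png

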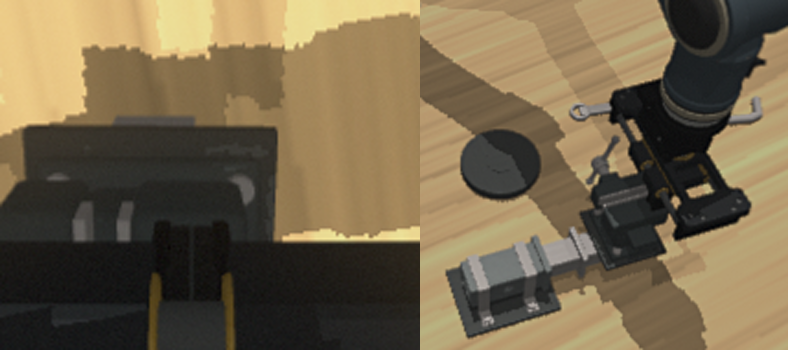

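Run:
```python
from rec import *
im=robot.get_image('wrist');s=robot.get_state();print(s['ee_pos'],s['force'],proj(im,s['ee_pos']), im['T'].round(3))
C,S=np.cos(rec[2]),np.sin(rec[2])
loc=lambda w:(np.array([[C,S],[-S,C]])@(w[:2]-rec[:2])).round(4)
print('tcp',loc(s['ee_pos']))
sc=180/420
for p in [(50,181),(100,181),(220,181)]:
  for z in (.1,.12,.145): w=atz(im,(200+p[0]*sc,150+p[1]*sc),z);print(z,loc(w),w.round(3))
for p in [(25,128),(277,128)]:
    w=atz(im,(200+p[0]*sc,150+p[1]*sc),.09);print(.09,loc(w))
```

```text
[0.67007135 0.14095173 0.12334402] [ 1.12835037 -0.27451045  0.20774157] [281.47519328 247.24040751] [[ 0.987 -0.156 -0.044  0.682]
 [-0.162 -0.949 -0.27   0.215]
 [-0.     0.273 -0.962  0.308]
 [ 0.     0.     0.     1.   ]]
tcp [0.0149 0.1884]
0.1 [-0.0293  0.1944] [0.627 0.154 0.1  ]
0.12 [-0.0251  0.2011] [0.633 0.16  0.12 ]
0.145 [-0.0198  0.2093] [0.639 0.167 0.145]
0.1 [-0.0135  0.1944] [0.643 0.152 0.1  ]
0.12 [-0.0108  0.2011] [0.647 0.158 0.12 ]
0.145 [-0.0074  0.2094] [0.651 0.165 0.145]
0.1 [0.0243 0.1945] [0.68  0.145 0.1  ]
0.12 [0.0235 0.2011] [0.681 0.152 0.12 ]
0.145 [0.0223 0.2094] [0.681 0.16  0.145]
0.09 [-0.0386  0.2092]
0.09 [0.043  0.2092]
```

Emit:
{"op": "servo_tool", "data": {"rows": [{"linear":[0,3,0],"delta_rot":[0,0,0]},{"linear":[0,6,0],"delta_rot":[0,0,0]},{"linear":[0,9,0],"delta_rot":[0,0,0]}]}}

```text
clock: 8.9
ee_pos: [0.6686, 0.1318, 0.1234]
ee_rot: [0.997, -0.081, 0.0, -0.001]
force: [0.0, 0.0, 0.1]
gripper_width: 0.003
```

Run:
```python
from rec import *
im=save('wrist','w5.png');s=robot.get_state();print(s['ee_pos'],s['force'],s['clock'])
a=cv2.imread('pics/w4.png')[170:300,190:390]
b=cv2.imread('pics/w5.png')[170:300,190:390]
cv2.imwrite('pics/c7.png',np.vstack([cv2.resize(a,None,fx=2.3,fy=2.3,interpolation=2),cv2.resize(b,None,fx=2.3,fy=2.3,interpolation=2)]))
```

```text
[0.66856134 0.13093818 0.12343651] [ 0.72926704 -0.5881228  -0.351997  ] 8.95
```

View pics/c7.png

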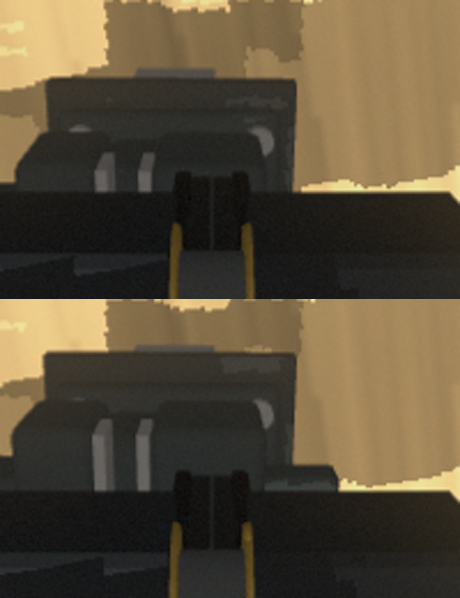

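Run:
```python
from rec import *
im=robot.get_image('wrist');s=robot.get_state();print(s['ee_pos'],s['force'],s['clock'])
C,S=np.cos(rec[2]),np.sin(rec[2])
loc=lambda w:(np.array([[C,S],[-S,C]])@(w[:2]-rec[:2])).round(4)
print('tcp',loc(s['ee_pos']),proj(im,s['ee_pos']))
d=robot.landmark_of('vise_side','wrist');print(d)
for e in d: 
  for z in (.11,.13,.15): print(z,loc(atz(im,e['position'],z)))
sc=robot.get_image('scene');e=robot.landmark_of('vise_side','scene');print(e)
if d and e: 
    x,r=tri([(im,d[0]['position']),(sc,e[0]['position'])]);print(x,r,loc(x))
for p in [(60,401-299),(210,401-299),(100,421-299)]:
    for z in (.09,.115,.145): print(p,z,loc(atz(im,(190+p[0]/2.3,170+p[1]/2.3),z)))
```

```text
[0.66862503 0.13119558 0.12344331] [ 0.37702067 -0.08792515 -0.09153615] 9.0
tcp [0.0151 0.1785] [281.5239864  247.46734168]
[{'position': [278.7, 221.2], 'conf': 0.97}]
0.11 [0.0131 0.1927]
0.13 [0.0133 0.1989]
0.15 [0.0135 0.205 ]
[{'position': [368.6, 212.4], 'conf': 0.87}]
[0.66881669 0.15005341 0.12695721] [np.float64(0.0013051323333165546), np.float64(0.0013051323333165628)] [0.0122 0.1972]
(60, 102) 0.09 [-0.0349  0.192 ]
(60, 102) 0.115 [-0.0291  0.1991]
(60, 102) 0.145 [-0.0223  0.2076]
(210, 102) 0.09 [0.0149 0.192 ]
(210, 102) 0.115 [0.0149 0.1991]
(210, 102) 0.145 [0.015  0.2076]
(100, 122) 0.09 [-0.0219  0.1851]
(100, 122) 0.115 [-0.0176  0.1929]
(100, 122) 0.145 [-0.0126  0.2024]
```

Run:
```python
from rec import *
im=save('scene','s6.png');s=robot.get_state()
t=save('top','t6.png')
b=im['color'][:,:,::-1].copy()
x0,y0=300,120
k=5
v=cv2.resize(b[y0:y0+120,x0:x0+150],None,fx=k,fy=k,interpolation=2)
def pt(X,c):
    p=proj(im,X);cv2.circle(v,tuple(int(q) for q in ((p-[x0,y0]+.5)*k)),4,c,-1);print(p)
e=s['ee_pos'];pt(e,(0,0,255));pt(e+[0,0,.07],(0,255,0))
C,S=np.cos(rec[2]),np.sin(rec[2])
wl=lambda x,y,z:np.array([*(rec[:2]+np.array([C*x-S*y,S*x+C*y])),z])
for z in (.115,.145):
  for x in (-.0,.03): pt(wl(x,.198,z),(255,0,255))
cv2.imwrite('pics/c8.png',v)
```

```text
[362.22234721 216.62610738]
[368.52493568 198.9203819 ]
[366.00018348 211.24497662]
[371.78804907 221.77015185]
[368.65128758 203.94824497]
[374.65463546 214.64850522]
```

View pics/c8.png

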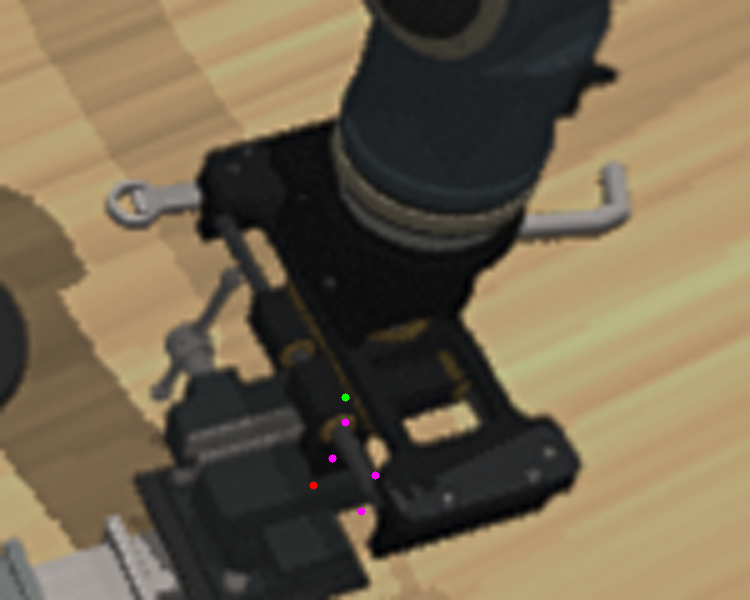

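Run:
```python
import cv2,numpy as np
a=cv2.imread('pics/s6.png')[160:250,325:410].astype(float)/255
b=cv2.imread('pics/w5.png')[190:300,220:340].astype(float)/255
g=lambda x,k:cv2.resize((np.clip(x**.45*1.2,0,1)*255).astype(np.uint8),None,fx=k,fy=k,interpolation=cv2.INTER_CUBIC)
A=g(a,4.7);B=g(b,3.3);h=max(A.shape[0],B.shape[0])
pad=lambda x:np.vstack([x,np.zeros((h-x.shape[0],x.shape[1],3),np.uint8)])
cv2.imwrite('pics/c9.png',np.hstack([pad(A),pad(B)]))
```

```text
(no output)
```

View pics/c9.png

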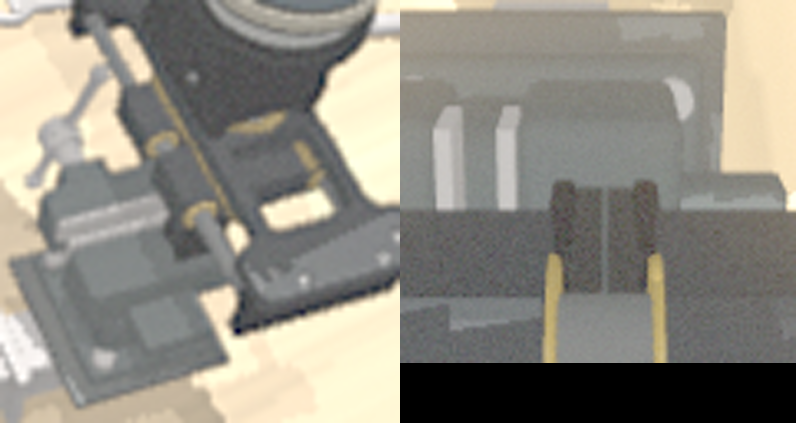

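Run:
```python
from rec import *
T=np.array([[1,-.001,0,.6],[-.001,-.962,-.274,.226],[0,.274,-.962,.545],[0,0,0,1]])
i1=dict(im);i1['T']=T
s=robot.get_image('scene');print(s['T'])
C,S=np.cos(rec[2]),np.sin(rec[2])
loc=lambda w:(np.array([[C,S],[-S,C]])@(w[:2]-rec[:2])).round(4)
for a,b in [((342.7,186),(375,214.1)),((300,182),(364.1,192.3)),((334,237.7),(346.3,223))]:
    x,r=tri([(i1,a),(s,b)]);print(x.round(4),np.round(r,4),loc(x))
```

```text
[[ 0.46870784  0.74152088 -0.48006223  0.99302204]
 [ 0.88331995 -0.38871775  0.26200073 -0.26377519]
 [ 0.0076703  -0.54685034 -0.83719524  0.86934795]
 [ 0.          0.          0.          1.        ]]
[0.6839 0.1519 0.1408] [0. 0.] [0.0268 0.2015]
[0.6259 0.1597 0.1482] [0.0015 0.0015] [-0.0317  0.1997]
[0.6753 0.0793 0.1466] [0.0012 0.0012] [0.0301 0.1284]
```

Run:
```python
import cv2,numpy as np
f=lambda n:cv2.imread(n)[145:225,190:320].astype(float)/255
g=lambda x,k:cv2.resize((np.clip(x**.5*1.15,0,1)*255).astype(np.uint8),None,fx=k,fy=k,interpolation=cv2.INTER_CUBIC)
cv2.imwrite('pics/c10.png',np.vstack([g(f('pics/top0.png'),3.6),g(f('pics/t6.png'),3.6)]))
f=lambda n:cv2.imread(n)[160:280,240:400].astype(float)/255
cv2.imwrite('pics/c11.png',np.hstack([g(f('pics/scene0.png'),2.4),g(f('pics/s6.png'),2.4)]))
```

```text
(no output)
```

View pics/c10.png

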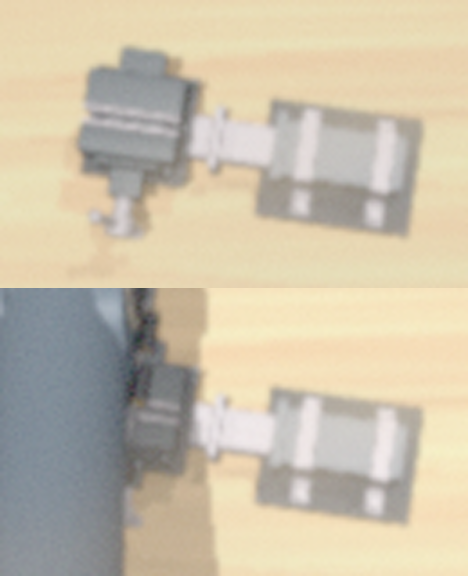

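View pics/c11.png

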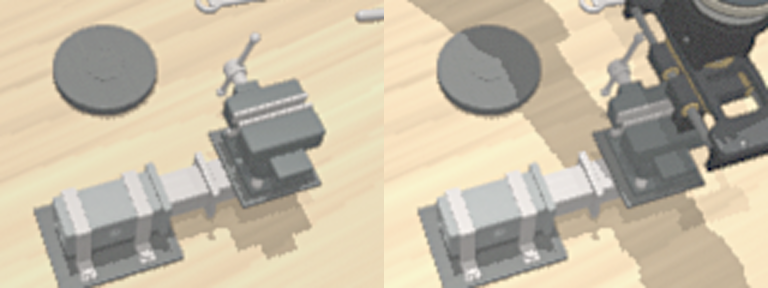

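Run:
```python
from rec import *
T=np.array([[1,-.001,0,.6],[-.001,-.962,-.274,.226],[0,.274,-.962,.545],[0,0,0,1]])
i1=dict(im);i1['T']=T
w5=robot.get_image('wrist')
C,S=np.cos(rec[2]),np.sin(rec[2])
loc=lambda w:(np.array([[C,S],[-S,C]])@(w[:2]-rec[:2])).round(4)
for n,a,b in [('padR',(322,183.7),(252.7,222.4)),('padL',(314.3,182.7),(235.8,222.7)),('jawcorner',(342.7,186),(305.8,228)),('plateR',(345.7,177.7),(318.2,193.6)),('plateL',(290.5,169),(190+46/2.3,170+55/2.3))]:
    x,r=tri([(i1,a),(w5,b)]);print(n,x.round(4),np.round(r,4),loc(x))
```

```text
padR [0.6554 0.1556 0.1367] [0.0012 0.0012] [-0.0019  0.2004]
padL [0.6449 0.1567 0.1354] [0.0012 0.0012] [-0.0124  0.1999]
jawcorner [0.685  0.1507 0.1407] [0.0016 0.0016] [0.0281 0.2004]
plateR [0.7024 0.1528 0.0706] [0.0003 0.0003] [0.0449 0.2053]
plateL [0.6142 0.1662 0.0668] [0.0002 0.0002] [-0.0443  0.2042]
```

Emit:
{"op": "servo_tool", "data": {"rows": [{"linear":[0,-20,-10],"delta_rot":[0,0,0]},{"linear":[0,-50,-10],"delta_rot":[0,0,0]},{"linear":[0,-70,0],"delta_rot":[0,0,0]},{"linear":[0,-70,5],"delta_rot":[0,0,0]}]}}

```text
clock: 9.75
ee_pos: [0.6787, 0.2066, 0.1164]
ee_rot: [0.997, -0.078, -0.001, -0.002]
force: [-0.3, 0.8, -0.5]
gripper_width: 0.004
```

Run:
```python
from rec import *
w=save('wrist','w7.png');s=robot.get_state();sc=save('scene','s7.png')
print(s['ee_pos'],s['force'],s['clock'],proj(sc,s['ee_pos']),proj(w,s['ee_pos']))
g=lambda x,k:cv2.resize((np.clip((x/255.)**.5*1.15,0,1)*255).astype(np.uint8),None,fx=k,fy=k,interpolation=cv2.INTER_CUBIC)
A=g(sc['color'][130:260,320:450,::-1],3);B=g(w['color'][150:280,200:340,::-1],3)
cv2.imwrite('pics/c12.png',np.hstack([A,B]))
```

```text
[0.67808867 0.20327289 0.11545476] [-0.46273901 -0.45875769 -1.22462948] 9.8 [389.36265178 209.45652384] [281.35497239 251.96193692]
```

View pics/c12.png

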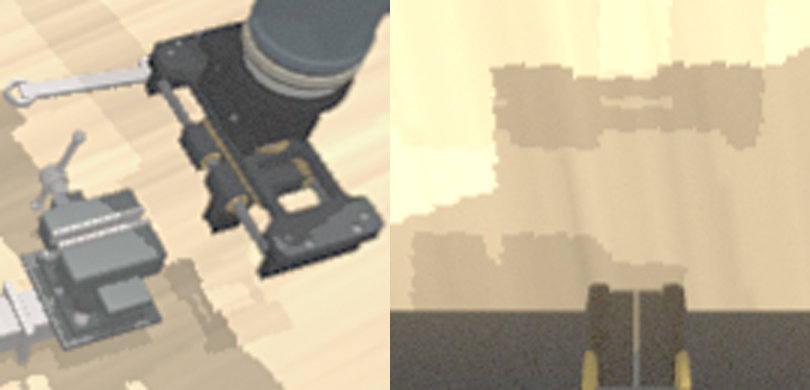

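```bash
cat >> rec.py <<'E'
C,S=np.cos(rec[2]),np.sin(rec[2])
loc=lambda w:(np.array([[C,S],[-S,C]])@(np.array(w)[:2]-rec[:2])).round(4)
wl=lambda x,y,z:np.array([*(rec[:2]+np.array([C*x-S*y,S*x+C*y])),z])
E
python3 - <<'E'
from rec import *
print(loc(robot.get_state()['ee_pos']))
move(wl(.018,.215,.1),down(rec[2]));move(wl(.018,.17,.1),down(rec[2]))
E
```

```text
[0.0134 0.249 ]
lin [ 4.5 34.  16.2] rot [0.001  0.0034 0.0021] clk 9.85
lin [ 4.5 79.  16.2] rot [0.001  0.0034 0.0021] clk 9.85
```

Emit:
{"op": "servo_tool", "data": {"rows": [{"linear":[4,0,16],"delta_rot":[0,0.003,0.002]},{"linear":[4,18,16],"delta_rot":[0,0.003,0.002]},{"linear":[4,32,16],"delta_rot":[0,0.003,0.002]},{"linear":[4,38,16],"delta_rot":[0,0.003,0.002]},{"linear":[4,42,16],"delta_rot":[0,0.003,0.002]}]}}

```text
clock: 10.35
ee_pos: [0.6758, 0.1593, 0.1004]
ee_rot: [0.997, -0.082, 0.0, -0.001]
force: [1.9, 4.7, -4.3]
gripper_width: 0.008
```

Emit:
{"op": "servo_tool", "data": {"rows": [{"linear":[0,3,0],"delta_rot":[0,0,0]},{"linear":[0,6,0],"delta_rot":[0,0,0]}]}}

```text
clock: 10.55
ee_pos: [0.6752, 0.1559, 0.1007]
ee_rot: [0.997, -0.081, 0.001, -0.003]
force: [2.2, 6.2, -3.0]
gripper_width: 0.006
```

Run:
```python
from rec import *
w=save('wrist','w8.png');s=robot.get_state();sc=save('scene','s8.png')
print(s['ee_pos'],loc(s['ee_pos']),s['force'],s['clock'],proj(sc,s['ee_pos']),proj(w,s['ee_pos']))
g=lambda x,k:cv2.resize((np.clip((x/255.)**.5*1.15,0,1)*255).astype(np.uint8),None,fx=k,fy=k,interpolation=cv2.INTER_CUBIC)
A=g(sc['color'][130:260,320:450,::-1],3);B=g(w['color'][150:280,200:340,::-1],3)
cv2.imwrite('pics/c13.png',np.hstack([A,B]))
```

```text
[0.67500505 0.15502703 0.1007588 ] [0.0175 0.2031] [ 1.24390225  4.19974797 -3.92522409] 10.6 [370.08274119 220.03400574] [281.47366696 249.17256968]
```

View pics/c13.png

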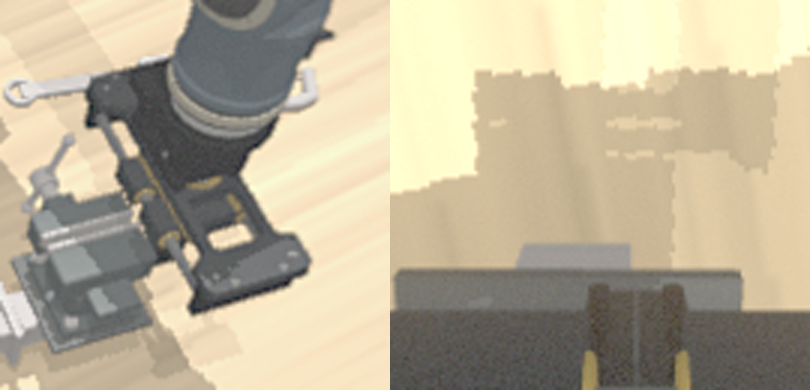

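Emit:
{"op": "servo_tool", "data": {"rows": [{"linear":[0,4,0],"delta_rot":[0,0,0]},{"linear":[0,8,0],"delta_rot":[0,0,0]},{"linear":[0,12,0],"delta_rot":[0,0,0]},{"linear":[0,16,0],"delta_rot":[0,0,0]},{"linear":[0,19,0],"delta_rot":[0,0,0]},{"linear":[0,22,0],"delta_rot":[0,0,0]}]}}

```text
clock: 11.25
ee_pos: [0.6716, 0.1352, 0.1009]
ee_rot: [0.997, -0.081, 0.001, -0.004]
force: [0.7, 5.5, -3.2]
gripper_width: -0.001
```

Run:
```python
from rec import *
s=robot.get_state();sc=save('scene','s9.png')
print(loc(s['ee_pos']),s['ee_pos'],s['force'],s['clock'])
g=lambda x,k:cv2.resize((np.clip((x/255.)**.7*1.15,0,1)*255).astype(np.uint8),None,fx=k,fy=k,interpolation=cv2.INTER_CUBIC)
cv2.imwrite('pics/c14.png',g(sc['color'][160:290,240:400,::-1],4))
```

```text
[0.0174 0.183 ] [0.67164236 0.13521349 0.10093379] [ 0.67247155  5.49369742 -3.22867553] 11.25
```

View pics/c14.png

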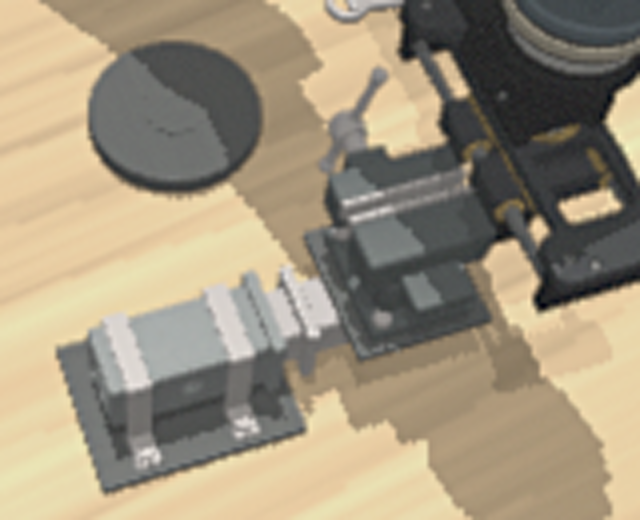

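Emit:
{"op": "servo_tool", "data": {"rows": [{"linear":[0,3,0],"delta_rot":[0,0,0]},{"linear":[0,5,0],"delta_rot":[0,0,0]},{"linear":[0,7,0],"delta_rot":[0,0,0]},{"linear":[0,9,0],"delta_rot":[0,0,0]}]}}

```text
clock: 11.7
ee_pos: [0.6702, 0.1271, 0.101]
ee_rot: [0.997, -0.081, 0.001, -0.004]
force: [2.0, 5.7, -3.3]
gripper_width: 0.0
```

Run:
```python
from rec import *
s=robot.get_state();sc=save('scene','s10.png')
print(loc(s['ee_pos']),s['ee_pos'],s['force'],s['clock'])
g=lambda x,k:cv2.resize((np.clip((x/255.)**.7*1.15,0,1)*255).astype(np.uint8),None,fx=k,fy=k,interpolation=cv2.INTER_CUBIC)
cv2.imwrite('pics/c15.png',g(sc['color'][200:290,240:340,::-1],7))
o,d=ray(sc,(288.25,257))
from scipy.optimize import brentq
f=lambda t:loc(o+d*t)[0]-.022
n=np.array([C,S,0]);t=(.022-n[:2]@(o[:2]-rec[:2]))/(n@d);p=o+d*t;print('farhole',loc(p),p)
```

```text
[0.0173 0.1748] [0.67022903 0.12710972 0.10102096] [ 2.03878002  5.73224583 -3.27768388] 11.7
farhole [0.022  0.0022] [ 0.64680021 -0.04391135  0.0453876 ]
```

View pics/c15.png

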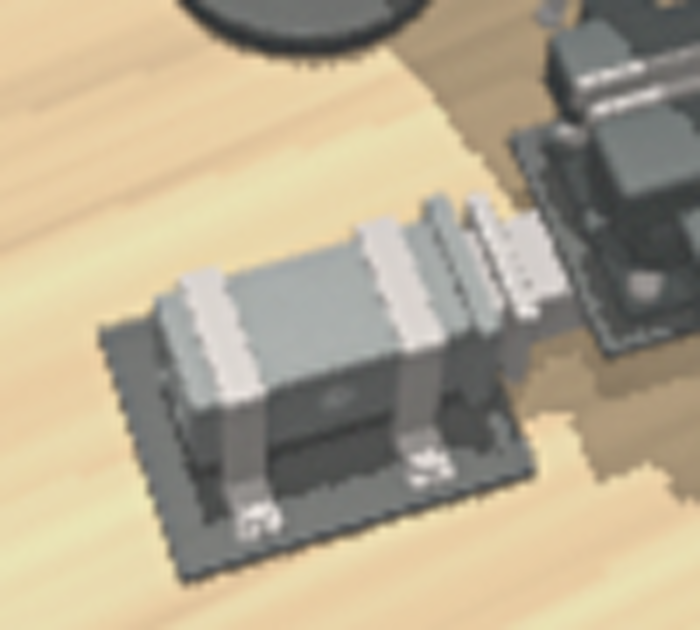

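Emit:
{"op": "servo_tool", "data": {"rows": [{"linear":[0,2,0],"delta_rot":[0,0,0]},{"linear":[0,3,0],"delta_rot":[0,0,0]},{"linear":[0,4,0],"delta_rot":[0,0,0]},{"linear":[0,5,0],"delta_rot":[0,0,0]}]}}

```text
clock: 12.15
ee_pos: [0.6695, 0.1226, 0.1011]
ee_rot: [0.997, -0.08, 0.001, -0.005]
force: [1.5, 4.6, -3.8]
gripper_width: 0.005
```

Emit:
{"op": "servo_tool", "data": {"rows": [{"linear":[0,1,0],"delta_rot":[0,0,0]},{"linear":[0,2,0],"delta_rot":[0,0,0]},{"linear":[0,3,0],"delta_rot":[0,0,0]}]}}

```text
clock: 12.45
ee_pos: [0.6692, 0.1208, 0.1011]
ee_rot: [0.997, -0.08, 0.002, -0.005]
force: [1.9, 6.7, -3.2]
gripper_width: 0.008
```

Run:
```python
from rec import *
s=robot.get_state();sc=save('scene','s11.png')
print(loc(s['ee_pos']),s['ee_pos'],s['force'],s['clock'])
g=lambda x,k:cv2.resize((np.clip((x/255.)**.7*1.15,0,1)*255).astype(np.uint8),None,fx=k,fy=k,interpolation=cv2.INTER_CUBIC)
cv2.imwrite('pics/c16.png',g(sc['color'][200:290,240:340,::-1],7))
```

```text
[0.0173 0.1684] [0.66917185 0.12080379 0.10113988] [ 1.87178866  6.70052758 -3.20265997] 12.45
```

View pics/c16.png

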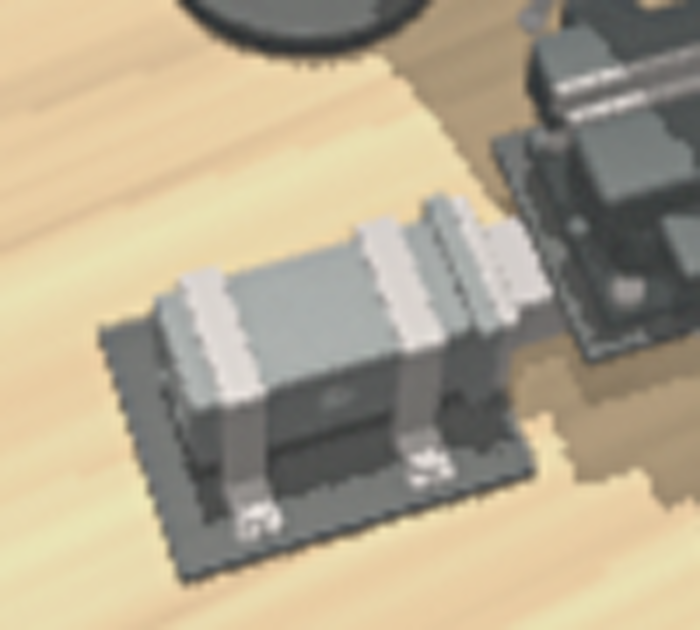

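Emit:
{"op": "servo_tool", "data": {"rows": [{"linear":[0,1,0],"delta_rot":[0,0,0]},{"linear":[0,2,0],"delta_rot":[0,0,0]}]}}

```text
clock: 12.7
ee_pos: [0.6692, 0.1209, 0.1011]
ee_rot: [0.997, -0.079, 0.002, -0.007]
force: [2.5, 7.5, -3.9]
gripper_width: 0.004
```

Emit:
{"op": "servo_tool", "data": {"rows": [{"linear":[0,3,0],"delta_rot":[0,0,0]},{"linear":[0,5,0],"delta_rot":[0,0,0]},{"linear":[0,6,0],"delta_rot":[0,0,0]}]}}

```text
clock: 13.0
ee_pos: [0.6692, 0.1211, 0.1013]
ee_rot: [0.997, -0.078, 0.003, -0.01]
force: [4.3, 12.8, -5.2]
gripper_width: 0.004
```

Emit:
{"op": "servo_tool", "data": {"rows": [{"linear":[0,-10,0],"delta_rot":[0,0,0]},{"linear":[0,-25,-10],"delta_rot":[0,0,0]},{"linear":[0,-35,-60],"delta_rot":[0,0,0]},{"linear":[0,-35,-110],"delta_rot":[0,0,0]},{"linear":[0,-35,-110],"delta_rot":[0,0,0]}]}}

```text
clock: 13.5
ee_pos: [0.6788, 0.1528, 0.2217]
ee_rot: [0.997, -0.078, 0.011, -0.012]
force: [1.3, -1.2, 1.2]
gripper_width: 0.003
```

Run:
```python
from rec import *
s=robot.get_state();print(s['qpos'].round(2),s['clock'])
th=np.radians(25)
RR=np.column_stack([[-S,C,0],[C*np.cos(th),S*np.cos(th),np.sin(th)],[C*np.sin(th),S*np.sin(th),-np.cos(th)]])
print(np.linalg.det(RR))
move(wl(-.0385,0,.14),R.from_matrix(RR))
```

```text
[-0.57  0.49  0.45  1.5  -0.24  1.18 -0.24] 13.5
0.9999999999999999
lin [-63.  203.1  75.4] rot [-0.3478  0.3063 -1.5448] clk 13.5
```

Emit:
{"op": "servo_tool", "data": {"rows": [{"linear":[-30,50,-10],"delta_rot":[-0.0478,0.0406,-0.148]},{"linear":[-63,100,-10],"delta_rot":[-0.07,0.06,-0.297]},{"linear":[-63,150,-10],"delta_rot":[-0.1,0.088,-0.445]},{"linear":[-63,203,-10],"delta_rot":[-0.133,0.117,-0.592]},{"linear":[-63,203,0],"delta_rot":[-0.166,0.146,-0.738]},{"linear":[-63,203,0],"delta_rot":[-0.2,0.176,-0.883]},{"linear":[-63,203,20],"delta_rot":[-0.23,0.205,-1.03]},{"linear":[-63,203,40],"delta_rot":[-0.265,0.234,-1.178]},{"linear":[-63,203,60],"delta_rot":[-0.3,0.263,-1.325]},{"linear":[-63,203,75],"delta_rot":[-0.331,0.292,-1.472]},{"linear":[-63,203,75],"delta_rot":[-0.3478,0.3063,-1.5448]},{"linear":[-63,203,75],"delta_rot":[-0.3478,0.3063,-1.5448]},{"linear":[-63,203,75],"delta_rot":[-0.3478,0.3063,-1.5448]}], "claw": 45}}

```text
clock: 14.8
ee_pos: [0.5875, -0.0371, 0.1415]
ee_rot: [0.745, 0.63, 0.14, 0.166]
force: [-0.6, 0.3, 0.8]
gripper_width: 0.516
```

Run:
```python
from rec import *
import pickle
w=save('wrist','w20.png');s=robot.get_state();pickle.dump(w,open('w20.pkl','wb'))
print(s['ee_pos'],loc(s['ee_pos']),s['clock'],s['qpos'].round(2))
print(proj(w,wl(-.022,0,.05)))
v=w['color'][:,:,::-1].copy()
for y in (-.034,0,.028):
  p=proj(w,wl(-.022,y,.05));cv2.circle(v,(int(round(p[0])),int(round(p[1]))),1,(0,0,255),-1)
cv2.imwrite('pics/c20.png',v)
cv2.imwrite('pics/c21.png',cv2.resize(w['color'][120:260,180:380,::-1],None,fx=4,fy=4,interpolation=2))
```

```text
[ 0.58790935 -0.03667526  0.14169707] [-0.0373 -0.0002] 14.85 [-0.28  0.21  0.24  2.16  0.12  0.35  1.25]
[281.79989684 186.34967954]
```

View pics/c20.png

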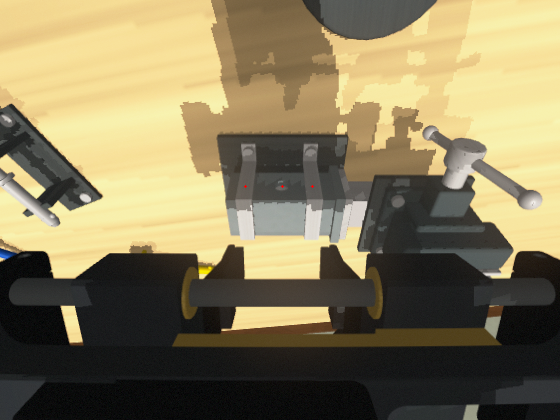

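View pics/c21.png

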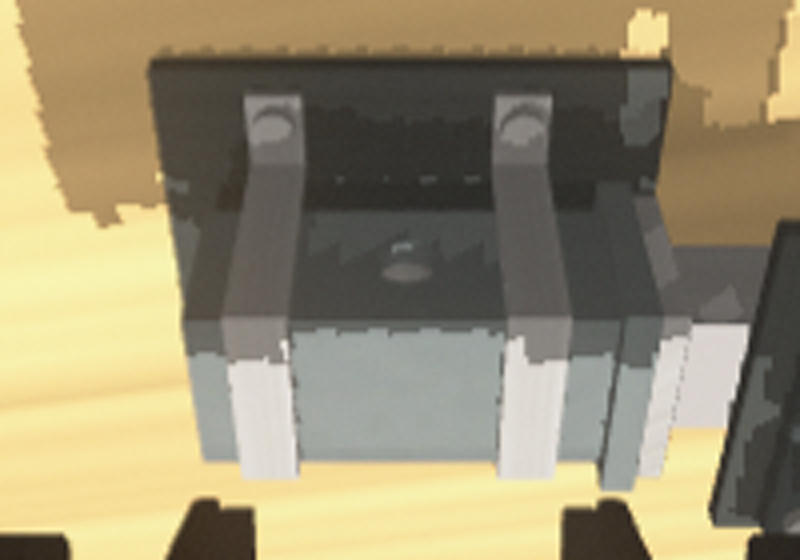

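Run:
```python
from rec import *
move([.505,-.3067,.17],down(.211))
move([.588,-.037,.2],down(.211))
```

```text
lin [-280.   -21.6  -41.6] rot [ 0.3842 -0.262   1.1737] clk 14.85
lin [ -0.3  24.9 -52.7] rot [ 0.3842 -0.262   1.1737] clk 14.85
```

Emit:
{"op": "servo_tool", "data": {"rows": [{"linear":[0,20,-45],"delta_rot":[0.045,-0.03,0.137]},{"linear":[-45,10,-60],"delta_rot":[0.09,-0.06,0.274]},{"linear":[-95,0,-60],"delta_rot":[0.135,-0.092,0.411]},{"linear":[-140,-10,-60],"delta_rot":[0.18,-0.122,0.548]},{"linear":[-190,-15,-55],"delta_rot":[0.224,-0.153,0.685]},{"linear":[-240,-20,-50],"delta_rot":[0.269,-0.183,0.822]},{"linear":[-280,-21,-42],"delta_rot":[0.314,-0.214,0.959]},{"linear":[-280,-21,-42],"delta_rot":[0.358,-0.244,1.095]},{"linear":[-280,-21,-42],"delta_rot":[0.3842,-0.262,1.1737]},{"linear":[-280,-21,-42],"delta_rot":[0.3842,-0.262,1.1737]},{"linear":[-280,-21,-42],"delta_rot":[0.3842,-0.262,1.1737]}], "claw": 46}}

```text
clock: 15.95
ee_pos: [0.5058, -0.3066, 0.1709]
ee_rot: [0.994, 0.106, 0.0, 0.0]
force: [0.2, 0.4, 0.3]
gripper_width: 0.527
```

Run:
```python
from rec import *
import pickle
w=save('wrist','w21.png');s=robot.get_state();pickle.dump(w,open('w21.pkl','wb'))
print(s['ee_pos'],s['clock'],s['qpos'].round(2),s['ee_rot'])
v=cv2.resize(w['color'][130:270,170:370,::-1],None,fx=4,fy=4,interpolation=2)
g=np.array([.506,-.3065,.05]);d=np.array([np.cos(.211),np.sin(.211),0])
for t in (-.014,.012,.05,.11):
  p=proj(w,g+d*t);q=((p-[170,130]+.5)*4).astype(int);cv2.circle(v,tuple(q),3,(0,0,255),-1);print(t,p.round(1))
cv2.imwrite('pics/c22.png',v)
```

```text
[ 0.50561857 -0.30627766  0.17092159] 16.0 [ 0.03  0.39  0.58  1.8  -0.25  1.02  0.92] [9.94336988e-01 1.06272525e-01 2.05301640e-04 2.50742218e-04]
-0.014 [268.2 204. ]
0.012 [292.8 204. ]
0.05 [328.7 204.1]
0.11 [385.2 204.2]
```

View pics/c22.png

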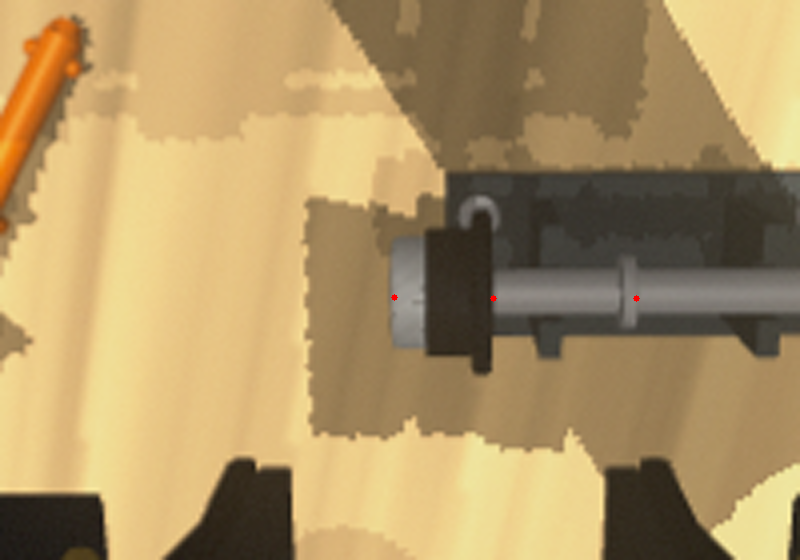

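Emit:
{"op": "servo_tool", "data": {"rows": [{"linear":[9,-50,0],"delta_rot":[0,0,0]},{"linear":[18,-100,20],"delta_rot":[0,0,0]},{"linear":[19,-115,60],"delta_rot":[0,0,0]},{"linear":[19,-115,110],"delta_rot":[0,0,0]},{"linear":[19,-115,150],"delta_rot":[0,0,0]},{"linear":[19,-115,157],"delta_rot":[0,0,0]},{"linear":[19,-115,164],"delta_rot":[0,0,0]},{"linear":[19,-115,168],"delta_rot":[0,0,0]},{"linear":[19,-115,172],"delta_rot":[0,0,0]}], "claw": 46}}

```text
clock: 16.9
ee_pos: [0.5015, -0.1906, 0.0004]
ee_rot: [0.994, 0.106, 0.002, 0.001]
force: [-1.0, -0.4, 0.6]
gripper_width: 0.53
```

Emit:
{"op": "servo_tool", "data": {"rows": [{"linear":[0,0,3],"delta_rot":[0,0,0]},{"linear":[0,0,6],"delta_rot":[0,0,0]},{"linear":[0,0,9],"delta_rot":[0,0,0]}]}}

```text
clock: 17.2
ee_pos: [0.502, -0.1908, -0.0082]
ee_rot: [0.994, 0.106, 0.003, 0.001]
force: [-0.9, -0.1, 0.3]
gripper_width: 0.524
```

Emit:
{"op": "servo_tool", "data": {"rows": [{"linear":[0,0,3],"delta_rot":[0,0,0]},{"linear":[0,0,6],"delta_rot":[0,0,0]},{"linear":[0,0,8],"delta_rot":[0,0,0]}]}}

```text
clock: 17.5
ee_pos: [0.5019, -0.1907, -0.0165]
ee_rot: [0.994, 0.106, 0.002, 0.001]
force: [-0.4, 0.2, 0.2]
gripper_width: 0.528
```

Emit:
{"op": "servo_tool", "data": {"rows": [{"linear":[0,0,2],"delta_rot":[0,0,0]},{"linear":[0,0,4],"delta_rot":[0,0,0]}]}}

```text
clock: 17.7
ee_pos: [0.5019, -0.1907, -0.0208]
ee_rot: [0.994, 0.106, 0.002, 0.001]
force: [-0.6, 0.1, 0.5]
gripper_width: 0.531
```

Emit:
{"op": "servo_tool", "data": {"rows": [{"linear":[0,0,2],"delta_rot":[0,0,0]},{"linear":[0,0,4],"delta_rot":[0,0,0]}]}}

```text
clock: 17.9
ee_pos: [0.5019, -0.1907, -0.0236]
ee_rot: [0.994, 0.106, 0.002, 0.0]
force: [-6.2, 2.9, 31.9]
gripper_width: 0.531
```

Emit:
{"op": "servo_tool", "data": {"rows": [{"linear":[0,0,2],"delta_rot":[0,0,0]},{"linear":[0,0,3],"delta_rot":[0,0,0]}]}}

```text
clock: 18.1
ee_pos: [0.5019, -0.1907, -0.0237]
ee_rot: [0.994, 0.106, 0.002, -0.001]
force: [-9.3, 4.9, 39.1]
gripper_width: 0.529
```

Emit:
{"op": "servo_tool", "data": {"rows": [{"linear":[0,0,-45],"delta_rot":[0,0,0]},{"linear":[0,0,-90],"delta_rot":[0,0,0]},{"linear":[-5,30,-130],"delta_rot":[0,0,0]},{"linear":[-12,75,-145],"delta_rot":[0,0,0]},{"linear":[-19,115,-140],"delta_rot":[0,0,0]},{"linear":[-19,115,-125],"delta_rot":[0,0,0]},{"linear":[-19,115,-115],"delta_rot":[0,0,0]}]}}

```text
clock: 18.8
ee_pos: [0.5062, -0.3079, 0.0898]
ee_rot: [0.994, 0.105, 0.002, -0.002]
force: [0.5, 0.6, -0.7]
gripper_width: 0.529
```

Run:
```python
from rec import *
print(robot.get_state()['clock'],robot.get_state()['ee_pos'],robot.grasp_offset)
move([.505,-.3062,.0375],down(.211))
```

```text
18.8 [ 0.50620667 -0.30785841  0.08983785] 0.0187
lin [-1.  -1.7 52.3] rot [-0.0029 -0.0037 -0.0008] clk 18.8
```

Emit:
{"op": "servo_tool", "data": {"rows": [{"linear":[-1,-2,18],"delta_rot":[-0.003,-0.004,0]},{"linear":[-1,-2,34],"delta_rot":[-0.003,-0.004,0]},{"linear":[-1,-2,46],"delta_rot":[-0.003,-0.004,0]},{"linear":[-1,-2,52],"delta_rot":[-0.003,-0.004,0]},{"linear":[-1,-2,52],"delta_rot":[-0.003,-0.004,0]}]}}

```text
clock: 19.3
ee_pos: [0.5046, -0.3052, 0.0369]
ee_rot: [0.994, 0.105, -0.001, -0.0]
force: [0.1, -0.6, -0.1]
gripper_width: 0.531
```

Run:
```python
from rec import *
w=save('wrist','w23.png');sc=save('scene','s23.png');s=robot.get_state()
print(s['ee_pos'],s['force'],s['clock'])
g=lambda x,k:cv2.resize((np.clip((x/255.)**.5*1.15,0,1)*255).astype(np.uint8),None,fx=k,fy=k,interpolation=cv2.INTER_CUBIC)
A=g(sc['color'][200:320,110:240,::-1],3);B=g(w['color'][190:310,200:360,::-1],3)
cv2.imwrite('pics/c23.png',np.vstack([A,B[:,:390]]))
cv2.imwrite('pics/c24.png',B)
```

```text
[ 0.50534635 -0.30613773  0.03818325] [ 0.40685355 -0.05088939  0.75501603] 19.4
```

View pics/c23.png

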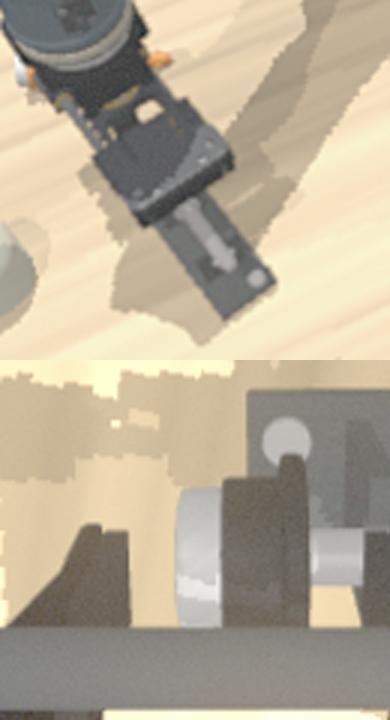

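Emit:
{"op": "servo_tool", "data": {"rows": [{"linear":[0,0,1.5],"delta_rot":[0,0,0]},{"linear":[0,0,1.5],"delta_rot":[0,0,0]},{"linear":[0,0,1.5],"delta_rot":[0,0,0]},{"linear":[0,0,1.5],"delta_rot":[0,0,0]},{"linear":[0,0,1.5],"delta_rot":[0,0,0]},{"linear":[0,0,1.5],"delta_rot":[0,0,0]}], "claw": 10, "force": 35}}

```text
clock: 20.0
ee_pos: [0.5055, -0.3061, 0.0368]
ee_rot: [0.994, 0.105, 0.0, 0.0]
force: [0.3, -0.5, -0.1]
gripper_width: 0.226
```

Run:
```python
from rec import *
w=save('wrist','w24.png');s=robot.get_state()
print(s['ee_pos'],s['force'],s['torque'],s['clock'],s['gripper_width']*87)
g=lambda x,k:cv2.resize((np.clip((x/255.)**.5*1.15,0,1)*255).astype(np.uint8),None,fx=k,fy=k,interpolation=cv2.INTER_CUBIC)
cv2.imwrite('pics/c25.png',g(w['color'][190:290,220:420,::-1],4))
```

```text
[ 0.50550222 -0.30615339  0.03675294] [ 0.29883047 -0.04508541  0.09639843] [-0.10305912 -0.00462565  0.01037058] 20.05 19.664068936095365
```

View pics/c25.png

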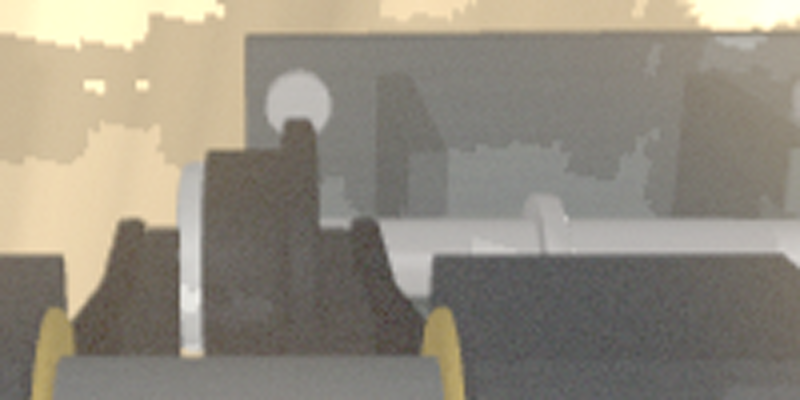

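Emit:
{"op": "servo_tool", "data": {"rows": [{"linear":[0,0,-5],"delta_rot":[0,0,0]},{"linear":[0,0,-15],"delta_rot":[0,0,0]},{"linear":[0,0,-30],"delta_rot":[0,0,0]},{"linear":[0,0,-50],"delta_rot":[0,0,0]},{"linear":[0,0,-70],"delta_rot":[0,0,0]},{"linear":[0,0,-80],"delta_rot":[0,0,0]},{"linear":[0,0,-80],"delta_rot":[0,0,0]}]}}

```text
clock: 20.75
ee_pos: [0.5065, -0.3068, 0.119]
ee_rot: [0.994, 0.105, 0.002, 0.001]
force: [0.0, -0.5, -1.9]
gripper_width: 0.229
```

Run:
```python
from rec import *
w=save('wrist','w26.png');sc=save('scene','s26.png');s=robot.get_state()
print(s['ee_pos'],s['force'],s['torque'],s['clock'],s['gripper_width']*87)
g=lambda x,k:cv2.resize((np.clip((x/255.)**.5*1.15,0,1)*255).astype(np.uint8),None,fx=k,fy=k,interpolation=cv2.INTER_CUBIC)
A=g(sc['color'][190:310,100:260,::-1],3);B=g(w['color'][190:290,220:420,::-1],3)
o=np.zeros((660,600,3),np.uint8);o[:360,:480]=A;o[360:,:600]=B
cv2.imwrite('pics/c26.png',o[:,:])
for n in ['pin_tip','pin_shoulder']:
  print(n,[(d['position'],d['conf']) for d in robot.landmark_of(n,'wrist')],[(d['position'],d['conf']) for d in robot.landmark_of(n,'scene')])
```

```text
[ 0.50520365 -0.30576135  0.11665033] [ 0.15491218  0.48056442 -1.12836172] [-0.08918822  0.05615589  0.02741135] 20.85 20.38614235447744
pin_tip [([171.1, 137.5], 0.83), ([453.3, 254.5], 0.67), ([356.3, 253.8], 0.52)] [([152.2, 367.1], 0.82), ([180.6, 274.3], 0.76), ([267.3, 335.0], 0.61)]
pin_shoulder [([359.4, 254.7], 0.74), ([532.7, 168.5], 0.7), ([144.8, 192.5], 0.61)] [([236.9, 332.7], 0.89), ([128.9, 351.1], 0.69), ([167.3, 252.1], 0.46)]
```

View pics/c26.png

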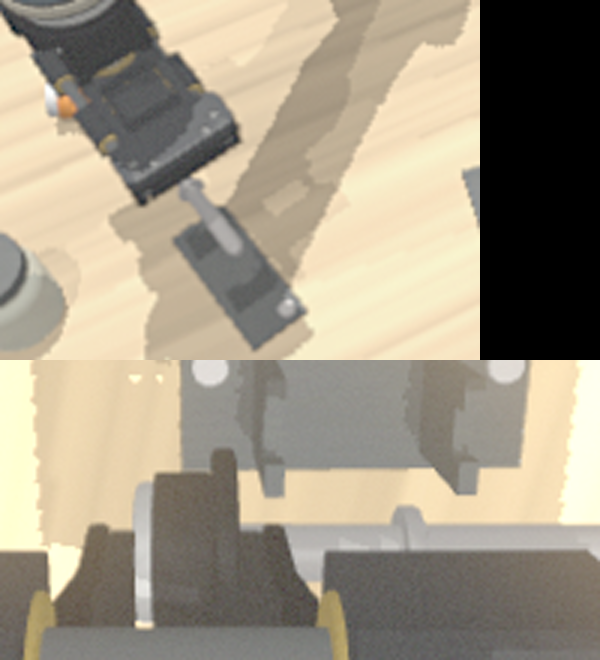

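Run:
```python
from rec import *
w=robot.get_image('wrist');s=robot.get_state();e=s['ee_pos'];Q=R.from_quat(s['ee_rot'])
print(e,s['clock'],Q.as_matrix().round(4))
def tl(p,zt):  # intersect with plane tool z = zt (from TCP)
    o,d=ray(w,p);oo=Q.inv().apply(o-e);dd=Q.inv().apply(d);return (oo+dd*(zt-oo[2])/dd[2])*1000
for n,p in [('shoulder',(359.4,254.7)),('tip',(453.3,254.5)),('neck top edge',(220+245/3,190+163/3)),('shank top edge',(220+580/3,190+163/3))]:
    print(n,tl(p,-.0132).round(1),tl(p,-.0172).round(1))
```

```text
[ 0.50491527 -0.30586631  0.11592191] 21.1 [[ 9.780e-01  2.087e-01 -9.000e-04]
 [ 2.087e-01 -9.780e-01 -1.000e-04]
 [-9.000e-04 -0.000e+00 -1.000e+00]]
shoulder [ 48.8  -0.9 -13.2] [ 47.7  -2.7 -17.2]
tip [108.1  -0.9 -13.2] [105.6  -2.6 -17.2]
neck top edge [ 12.6  -7.9 -13.2] [ 12.3  -9.5 -17.2]
shank top edge [ 81.9  -7.8 -13.2] [ 80.   -9.4 -17.2]
```

Run:
```python
from rec import *
move(wl(-.175,-.0017,.115),down(rec[2]))
move(wl(-.165,-.0017,.0368),down(rec[2]))
```

```text
lin [   8.6 -294.8    0.9] rot [1.000e-04 9.000e-04 3.734e-01] clk 21.1
lin [  18.  -291.2   79.1] rot [1.000e-04 9.000e-04 3.734e-01] clk 21.1
```

Emit:
{"op": "servo_tool", "data": {"rows": [{"linear":[0,-15,0],"delta_rot":[0,0,0.02]},{"linear":[1,-45,0],"delta_rot":[0,0,0.06]},{"linear":[2,-80,0],"delta_rot":[0,0,0.1]},{"linear":[3,-115,0],"delta_rot":[0,0,0.15]},{"linear":[4,-150,0],"delta_rot":[0,0,0.2]},{"linear":[5,-185,0],"delta_rot":[0,0,0.25]},{"linear":[6,-220,0],"delta_rot":[0,0,0.3]},{"linear":[7,-250,0],"delta_rot":[0,0,0.34]},{"linear":[8,-275,0],"delta_rot":[0,0,0.36]},{"linear":[9,-290,0],"delta_rot":[0,0,0.373]},{"linear":[9,-295,0],"delta_rot":[0,0,0.373]},{"linear":[9,-295,0],"delta_rot":[0,0,0.373]}]}}

```text
clock: 22.3
ee_pos: [0.452, -0.0152, 0.1158]
ee_rot: [0.997, -0.081, -0.001, 0.0]
force: [-0.1, 0.6, -1.6]
gripper_width: 0.228
```

Run:
```python
from rec import *
s=robot.get_state();print(loc(s['ee_pos']),s['ee_pos'],s['gripper_width']*87,s['force'])
move(wl(-.165,-.0017,.0368),down(rec[2]))
```

```text
[-0.1748 -0.0011] [ 0.45204814 -0.01516607  0.11578803] 19.876082112358837 [-0.06320608  0.6054922  -1.55137145]
lin [ 9.9  0.6 79. ] rot [0.0004 0.0012 0.0018] clk 22.3
```

Emit:
{"op": "servo_tool", "data": {"rows": [{"linear":[3,0.6,20],"delta_rot":[0,0.001,0.001]},{"linear":[6,0.6,45],"delta_rot":[0,0.001,0.002]},{"linear":[10,0.6,65],"delta_rot":[0,0.001,0.002]},{"linear":[10,0.6,76],"delta_rot":[0,0.001,0.002]},{"linear":[10,0.6,79],"delta_rot":[0,0.001,0.002]},{"linear":[10,0.6,79],"delta_rot":[0,0.001,0.002]},{"linear":[10,0.6,79],"delta_rot":[0,0.001,0.002]}]}}

```text
clock: 23.0
ee_pos: [0.4623, -0.0177, 0.0375]
ee_rot: [0.997, -0.082, 0.001, 0.0]
force: [-0.6, 1.1, -1.5]
gripper_width: 0.23
```

Run:
```python
from rec import *
w=save('wrist','w30.png');sc=save('scene','s30.png');s=robot.get_state();e=s['ee_pos'];Q=R.from_quat(s['ee_rot'])
print(loc(e),e,s['gripper_width']*87,s['force'],s['clock'],Q.as_matrix().round(4))
v=cv2.resize(w['color'][150:290,340:540,::-1],None,fx=4,fy=4,interpolation=2)
def dot(X,c):
    p=proj(w,X);cv2.circle(v,tuple(((p-[340,150]+.5)*4).astype(int)),3,c,-1)
dot(e+Q.apply([.049,-.0012,-.0132]),(0,255,0));dot(e+Q.apply([.109,-.0012,-.0132]),(0,255,0))
dot(wl(-.022,-.0005,.05),(0,0,255))
cv2.imwrite('pics/c30.png',v)
```

```text
[-0.1643 -0.0016] [ 0.46237586 -0.01738192  0.03760294] 19.795494331663708 [ 0.56242208 -0.42261315 -2.78688552] 23.1 [[ 9.867e-01 -1.626e-01  1.600e-03]
 [-1.626e-01 -9.867e-01  0.000e+00]
 [ 1.500e-03 -3.000e-04 -1.000e+00]]
```

View pics/c30.png

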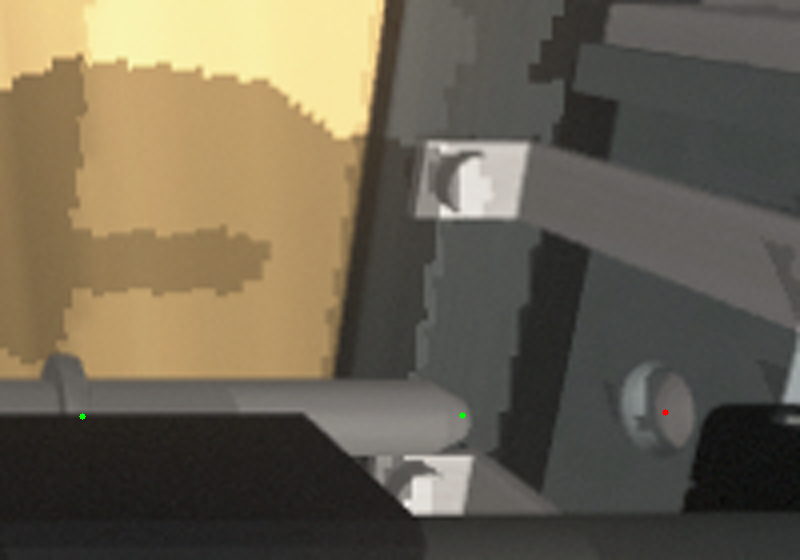

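Emit:
{"op": "servo_tool", "data": {"rows": [{"linear":[6,-0.7,0.7],"delta_rot":[0,0.0016,0]},{"linear":[12,-0.7,0.7],"delta_rot":[0,0.0016,0]},{"linear":[18,-0.7,0.7],"delta_rot":[0,0.0016,0]},{"linear":[24,-0.7,0.7],"delta_rot":[0,0.0016,0]},{"linear":[28,-0.7,0.7],"delta_rot":[0,0.0016,0]},{"linear":[28,-0.7,0.7],"delta_rot":[0,0.0016,0]}]}}

```text
clock: 23.7
ee_pos: [0.491, -0.0215, 0.0369]
ee_rot: [0.997, -0.082, 0.002, 0.0]
force: [-0.3, -0.2, -1.6]
gripper_width: 0.227
```

Run:
```python
from rec import *
w=save('wrist','w31.png');sc=save('scene','s31.png');s=robot.get_state();e=s['ee_pos'];Q=R.from_quat(s['ee_rot'])
print(loc(e),e,s['gripper_width']*87,s['force'],s['clock'],Q.as_matrix().round(4))
v=cv2.resize(w['color'][170:290,380:520,::-1],None,fx=5,fy=5,interpolation=2)
def dot(X,c):
    p=proj(w,X);cv2.circle(v,tuple(((p-[380,170]+.5)*5).astype(int)),3,c,-1)
dot(e+Q.apply([.049,-.0012,-.0132]),(0,255,0));dot(e+Q.apply([.109,-.0012,-.0132]),(0,255,0))
dot(wl(-.022,-.0,.05),(0,0,255))
cv2.imwrite('pics/c31.png',v)
```

```text
[-0.1365 -0.001 ] [ 0.48988898 -0.02129781  0.03676459] 19.88880309711819 [-0.30068637 -0.63652    -1.35089966] 23.8 [[ 9.867e-01 -1.626e-01  2.500e-03]
 [-1.626e-01 -9.867e-01 -3.000e-04]
 [ 2.500e-03 -1.000e-04 -1.000e+00]]
```

View pics/c31.png

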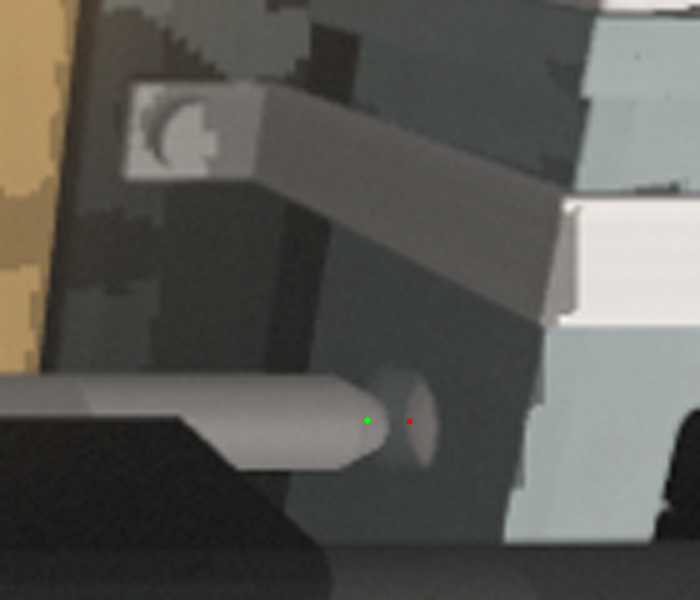

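Emit:
{"op": "servo_tool", "data": {"rows": [{"linear":[3,0,0],"delta_rot":[0,0,0]},{"linear":[6,0,0],"delta_rot":[0,0,0]},{"linear":[9,0,0],"delta_rot":[0,0,0]},{"linear":[12,0,0],"delta_rot":[0,0,0]}]}}

```text
clock: 24.2
ee_pos: [0.5018, -0.0233, 0.0367]
ee_rot: [0.997, -0.082, 0.001, 0.0]
force: [-0.7, 0.4, -1.7]
gripper_width: 0.233
```

Emit:
{"op": "servo_tool", "data": {"rows": [{"linear":[3,0,0],"delta_rot":[0,0,0]},{"linear":[5,0,0],"delta_rot":[0,0,0]}]}}

```text
clock: 24.4
ee_pos: [0.5062, -0.0244, 0.0365]
ee_rot: [0.997, -0.082, 0.0, 0.0]
force: [-3.1, -1.4, -1.8]
gripper_width: 0.234
```

Emit:
{"op": "servo_tool", "data": {"rows": [{"linear":[2,0,0],"delta_rot":[0,0,0]},{"linear":[4,0,0],"delta_rot":[0,0,0]}]}}

```text
clock: 24.6
ee_pos: [0.5084, -0.025, 0.036]
ee_rot: [0.997, -0.082, -0.002, 0.0]
force: [-5.3, -0.1, -1.2]
gripper_width: 0.225
```

Run:
```python
from rec import *
w=save('wrist','w32.png');s=robot.get_state();e=s['ee_pos'];Q=R.from_quat(s['ee_rot'])
print(loc(e),e,s['gripper_width']*87,s['force'],s['torque'],s['clock'])
v=cv2.resize(w['color'][170:290,360:500,::-1],None,fx=5,fy=5,interpolation=2)
cv2.imwrite('pics/c32.png',v)
```

```text
[-0.1171 -0.0016] [ 0.5089028  -0.02506459  0.0360912 ] 19.684708510596977 [-3.23830034 -0.23932544 -1.24245908] [-0.12879372  1.00989924 -0.13105961] 24.65
```

View pics/c32.png

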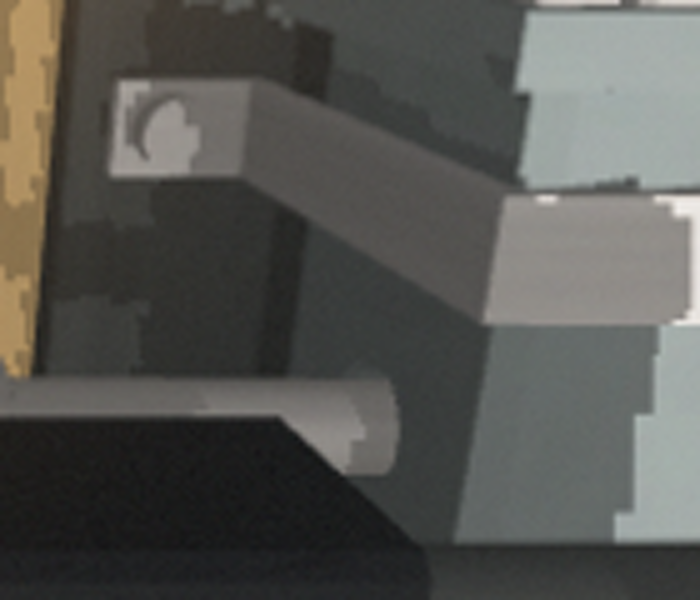

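Emit:
{"op": "servo_tool", "data": {"rows": [{"linear":[3,-0.3,-0.3],"delta_rot":[0,0,0]},{"linear":[5,-0.3,-0.3],"delta_rot":[0,0,0]},{"linear":[7,-0.3,-0.3],"delta_rot":[0,0,0]}]}}

```text
clock: 24.95
ee_pos: [0.5154, -0.026, 0.0362]
ee_rot: [0.997, -0.082, -0.002, 0.0]
force: [-5.3, -0.7, -0.4]
gripper_width: 0.228
```

Run:
```python
from rec import *
s=robot.get_state();e=s['ee_pos'];Q=R.from_quat(s['ee_rot'])
print(loc(e),e,s['gripper_width']*87,s['force'],s['torque'],s['clock'],Q.as_matrix().round(4)[:,2])
```

```text
[-0.1105 -0.0015] [ 0.5154206  -0.02601992  0.03622859] 19.809907940786854 [-5.30383095 -0.68141541 -0.39269504] [-0.21840638  1.14129866 -0.11812885] 24.95 [-0.0036 -0.     -1.    ]
```

Emit:
{"op": "servo_tool", "data": {"rows": [{"linear":[3,0,0],"delta_rot":[0,0.003,0]},{"linear":[6,0,0],"delta_rot":[0,0.003,0]},{"linear":[9,0,0],"delta_rot":[0,0.003,0]},{"linear":[12,0,0],"delta_rot":[0,0.003,0]}]}}

```text
clock: 25.35
ee_pos: [0.5275, -0.0281, 0.0362]
ee_rot: [0.997, -0.082, -0.0, 0.0]
force: [-4.8, -1.6, -0.6]
gripper_width: 0.229
```

Emit:
{"op": "servo_tool", "data": {"rows": [{"linear":[3,0,0],"delta_rot":[0,0,0]},{"linear":[6,0,0],"delta_rot":[0,0,0]},{"linear":[8,0,0],"delta_rot":[0,0,0]}]}}

```text
clock: 25.65
ee_pos: [0.5357, -0.0294, 0.0362]
ee_rot: [0.997, -0.082, -0.0, 0.0]
force: [-4.4, 0.0, -0.3]
gripper_width: 0.229
```

Run:
```python
from rec import *
s=robot.get_state();e=s['ee_pos'];Q=R.from_quat(s['ee_rot'])
print(loc(e),e,s['gripper_width']*87,s['force'],s['torque'],s['clock'],Q.as_matrix().round(4)[:,2])
```

```text
[-0.09   -0.0016] [ 0.53566998 -0.02944447  0.03615189] 19.900543324512117 [-4.38581883  0.01877927 -0.26409689] [-0.17091654  1.21429003 -0.14241823] 25.65 [-8.e-04 -6.e-04 -1.e+00]
```

Emit:
{"op": "servo_tool", "data": {"rows": [{"linear":[3,0,0],"delta_rot":[0,0,0]},{"linear":[6,0,0],"delta_rot":[0,0,0]},{"linear":[9,0,0],"delta_rot":[0,0,0]},{"linear":[12,0,0],"delta_rot":[0,0,0]},{"linear":[14,0,0],"delta_rot":[0,0,0]}]}}

```text
clock: 26.15
ee_pos: [0.5499, -0.0319, 0.0362]
ee_rot: [0.997, -0.082, -0.0, 0.0]
force: [-5.1, -1.1, -0.2]
gripper_width: 0.228
```

Emit:
{"op": "servo_tool", "data": {"rows": [{"linear":[2,0,0],"delta_rot":[0,0,0]},{"linear":[3,0,0],"delta_rot":[0,0,0]}]}}

```text
clock: 26.35
ee_pos: [0.5532, -0.0325, 0.0362]
ee_rot: [0.997, -0.082, -0.0, 0.0]
force: [-4.8, -0.7, 0.6]
gripper_width: 0.23
```

Run:
```python
from rec import *
w=save('wrist','w33.png');sc=save('scene','s33.png');s=robot.get_state();e=s['ee_pos'];Q=R.from_quat(s['ee_rot'])
print(loc(e),e,s['gripper_width']*87,s['force'],s['torque'],s['clock'],Q.as_matrix().round(4)[:,2])
v=cv2.resize(w['color'][180:280,280:430,::-1],None,fx=5,fy=5,interpolation=2)
cv2.imwrite('pics/c33.png',v)
cv2.imwrite('pics/c34.png',cv2.resize(sc['color'][200:290,220:340,::-1],None,fx=5,fy=5,interpolation=2))
```

```text
[-0.0721 -0.0017] [ 0.55331991 -0.03252498  0.0362666 ] 19.854580091254572 [-4.32534168 -0.63244576 -0.92598894] [-0.28169582  0.94858316 -0.09206849] 26.45 [ 4.e-04 -1.e-03 -1.e+00]
```

View pics/c33.png

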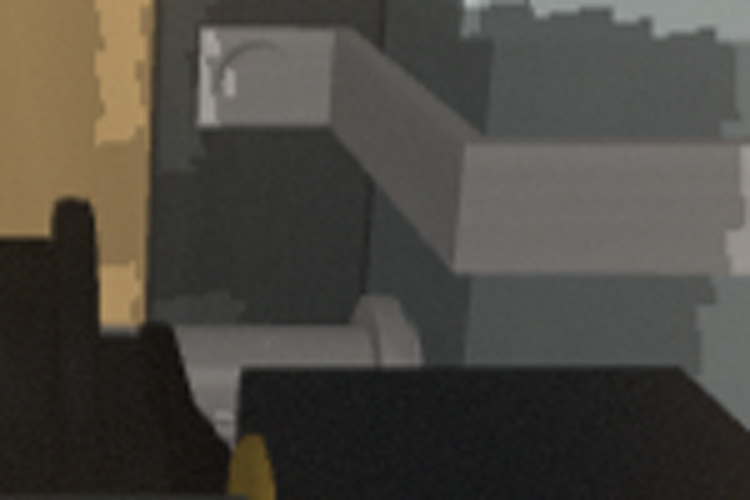

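View pics/c34.png

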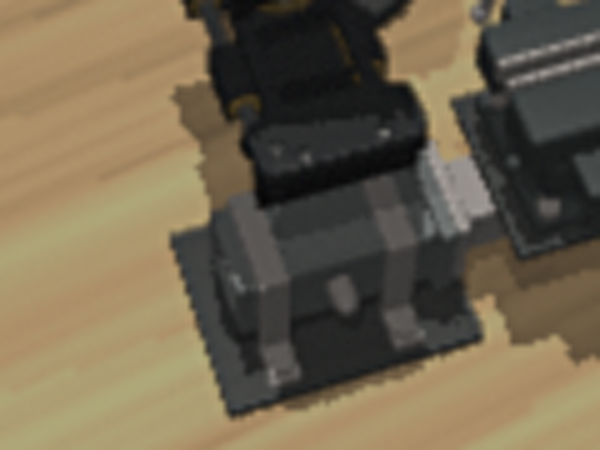

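Emit:
{"op": "servo_tool", "data": {"rows": [{"linear":[1,0,0],"delta_rot":[0,0,0]},{"linear":[2,0,0],"delta_rot":[0,0,0]}]}}

```text
clock: 26.65
ee_pos: [0.5543, -0.0327, 0.0362]
ee_rot: [0.997, -0.082, -0.001, 0.0]
force: [-8.3, 0.1, 3.4]
gripper_width: 0.225
```

Emit:
{"op": "servo_tool", "data": {"rows": [{"linear":[1,0,0],"delta_rot":[0,0,0]},{"linear":[2,0,0],"delta_rot":[0,0,0]}]}}

```text
clock: 26.85
ee_pos: [0.5542, -0.0326, 0.0361]
ee_rot: [0.997, -0.082, -0.003, -0.0]
force: [-10.3, 0.2, 6.1]
gripper_width: 0.223
```

Emit:
{"op": "servo_tool", "data": {"rows": [{"linear":[0,0,0],"delta_rot":[0,0,0]},{"linear":[0,0,0],"delta_rot":[0,0,0]},{"linear":[0,0,0],"delta_rot":[0,0,0]},{"linear":[0,0,0],"delta_rot":[0,0,0]},{"linear":[0,0,0],"delta_rot":[0,0,0]},{"linear":[0,0,0],"delta_rot":[0,0,0]}], "claw": 44}}

```text
clock: 27.45
ee_pos: [0.5554, -0.0325, 0.0365]
ee_rot: [0.997, -0.082, -0.002, -0.0]
force: [-0.0, -0.4, 0.1]
gripper_width: 0.503
```

Run:
```python
from rec import *
w=save('wrist','w35.png');s=robot.get_state();e=s['ee_pos']
print(loc(e),e,s['gripper_width']*87,s['force'],s['clock'])
cv2.imwrite('pics/c35.png',cv2.resize(w['color'][180:300,200:400,::-1],None,fx=4,fy=4,interpolation=2))
```

```text
[-0.0704 -0.0015] [ 0.5550473  -0.03252622  0.03638856] 43.65214801880135 [-0.78794041 -0.01476447 -0.80114434] 27.5
```

View pics/c35.png

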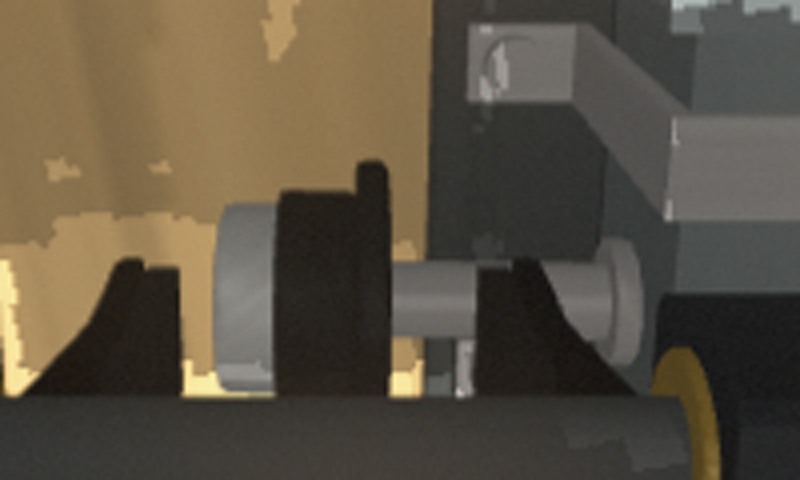

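Emit:
{"op": "servo_tool", "data": {"rows": [{"linear":[0,0,-8],"delta_rot":[0,0,0]},{"linear":[0,0,-20],"delta_rot":[0,0,0]},{"linear":[0,0,-40],"delta_rot":[0,0,0]},{"linear":[0,0,-80],"delta_rot":[0,0,0]},{"linear":[0,20,-125],"delta_rot":[0,0,0]},{"linear":[0,40,-140],"delta_rot":[0,0,0]},{"linear":[0,40,-140],"delta_rot":[0,0,0]}]}}

```text
clock: 28.2
ee_pos: [0.5505, -0.0762, 0.1802]
ee_rot: [0.996, -0.085, 0.001, -0.0]
force: [-0.0, 0.3, -0.4]
gripper_width: 0.505
```

Run:
```python
from rec import *
w=save('wrist','w36.png');sc=save('scene','s36.png');s=robot.get_state();e=s['ee_pos']
print(loc(e),e,s['force'],s['clock'])
v=cv2.resize(w['color'][80:250,210:410,::-1],None,fx=4,fy=4,interpolation=2)[:600]
def dot(X,c):
    p=proj(w,X);cv2.circle(v,tuple(((p-[210,80]+.5)*4).astype(int)),3,c,-1)
dot(wl(-.022,0,.05),(0,0,255));dot(wl(-.06,0,.05),(0,0,255));dot(wl(-.086,0,.05),(0,0,255))
cv2.imwrite('pics/c36.png',v)
cv2.imwrite('pics/c37.png',cv2.resize(sc['color'][180:290,220:370,::-1],None,fx=5,fy=5,interpolation=2))
for n in ['pin_shoulder','pin_flange','pin_grip']: 
  print(n,[(d['position'],round(d['conf'],2),loc(atz(w,d['position'],.05))) for d in robot.landmark_of(n,'wrist')])
```

```text
[-0.0702 -0.0415] [ 0.54868858 -0.07208513  0.17630406] [ 0.12227383 -0.22967467 -1.37092561] 28.3
pin_shoulder [([322.1, 161.6], 0.96, array([-0.0247, -0.0019]))]
pin_flange [([289.6, 162.2], 0.88, array([-0.0588, -0.0023]))]
pin_grip [([274.4, 164.3], 0.97, array([-0.0747, -0.0043])), ([337.5, 156.6], 0.18, array([-0.0087,  0.0032]))]
```

View pics/c36.png

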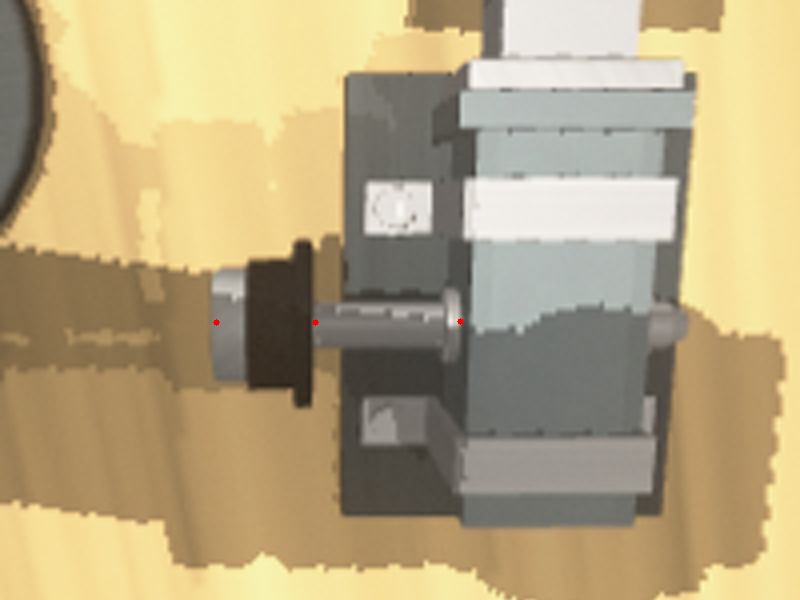

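View pics/c37.png

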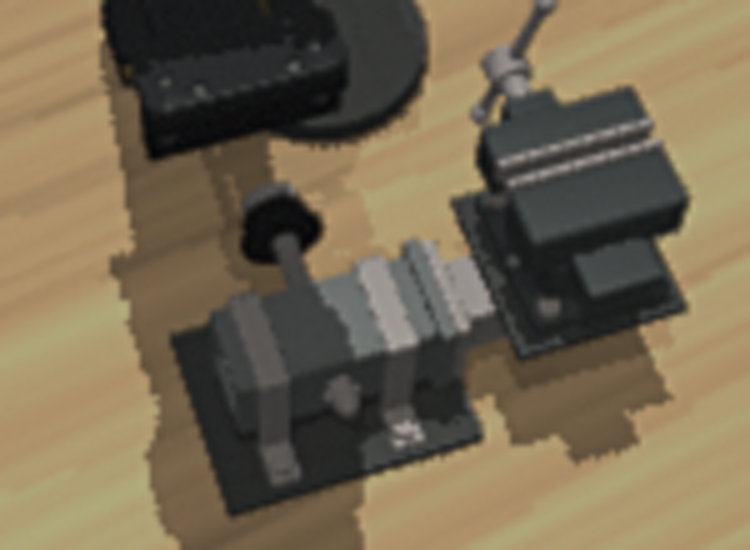

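```bash
python3 -c "
from bench import robot
print(robot.sign_off(), robot.get_state()['clock'])"
```

```text
the job is handed in; nothing more can be done
the job is handed in; nothing more can be done
```

The vise is pushed home, and the ball-lock pin is in with its button out. I handed the job in at about 28.3 s of the 64 s allowed; no verdict is reported.

- **Vise:** I pushed it in at about 5–6 N until the collar met the mouth, then pressed to about 13 N and it moved no further. Its side ended about 159 mm from the base's middle. The tube's true hole came out within about 1 mm of nominal.
- **Pin:** I took the steel pin with the black flange from the rest and left the orange, blue and yellow look-alikes alone. The button stayed squeezed, with the fingers about 20–21 mm apart. The pin went in with about 5 N of resistance until the shoulder stopped it at about 10–12 N, and then I let go.
- **Last pictures:** The shoulder is on the near face within about 1 mm. The button face is about 26 mm from the flange, so it has sprung out. The nose shows on the far side and the collar is against the mouth. The gripper is clear above everything. The pin's final tilt was judged only by eye.

**Disagreement with the description:** The fingertips end about 23 mm short of the reported tool point, contrary to what was stated. My first vise push passed over the jaw without touching because of this. I measured the offset by touching bare bench, which reached about 39 N on the wrist, harder than I meant. I corrected for it in the grasp and the insertion.

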